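Open the tea caddies and mist them

ROBOT

A 6-joint arm with a two-finger parallel gripper is mounted at the origin on the work surface. World frame = base frame: x ahead of the robot, y to its left, z up, the work surface at z = 0. Lengths are in m, angles in rad, forces in N, time in s.
With the tool pointing down it reaches from about 0.425 to 0.95 m from the base axis. Payload 3.5 kg.
Tool frame: the origin (TCP) lies at the very end of the fingers, on their centre line; the grasp point (between the pads) lies 19 mm behind it; z points along the fingers, y is the direction in which the jaws open and shut (so a half turn about z gives the same grasp; the last joint's range is limited). The gripper opens to 85 mm and grips with 20 to 120 N. Pads are 22 mm wide; open, the fingers measure 114 mm over their backs; the gripper's body (76 mm by 85 mm) begins 54 mm behind the grasp point. The pads swing forward as they close: fully open they stand 13 mm farther back than shut.
Start: joints at [1.024, 0.286, 1.577, -0, 1.279, -0.15], TCP at [0.261, 0.623, 0.231] pointing down, gripper open.
Joint ranges: [-2.77, 2.77], [-0.9, 2.22], [0.21, 2.48], [-1.53, 4.67], [0.24, 2.81], [-2.84, 2.84]. Speed limits (rad/s): [2.79, 2.79, 3.14, 3.14, 3.14, 3.14].

INTERFACE

Orientations are given as a unit quaternion [x, y, z, w].
In Python, from plant import get_state, vision, ctrl, cut_out gives the robot as it stands.
- The arm moves only by the tool jog_arm, never from a script. Its argument "commands" is text: rows parted by semicolons, each of 6 numbers parted by spaces: the shift along the world's x, y, z in m, then the turn, a rotation vector about the world's x, y, z in rad. A call has 1 to 20 rows; each row is the pose to reach, as a shift and turn from the pose commanded when the call began; what a row does not reach only later rows make up. A row lasts 1/8 s, in which the tool goes at most 62.5 mm and 10.7 degrees, less where a joint would pass 70% of its speed; a pose out of reach is approached as far as the arm can. A call with a gripper value outside its range is refused whole. "gripper" is the opening in per cent of the stroke, from 0 (shut) to 100 (fully open), set as the call begins (left out, the last holds). The fingers move at their own pace and stop on an object; "grip_force" is the grip in N (left out, the last holds). Time passes only in rows, so rows that repeat a pose let the fingers close. It gives the time, the measured TCP pose, the force and the opening at its end, in the units of the state.
- get_state(): the state, without advancing time (a new reading comes with each control period).
- vision.read_camera(name): name is "scene" or "top" or "wrist"; returns a dict with "frame" (420x560x3 uint8, red, green, blue), "z_map" (420x560 float32, m along the optical axis (not along the pixel's ray), 0 where there is no reading), "fx", "fy", "cx", "cy" (pixels), "D" ([k1, k2, p1, p2, k3] as OpenCV has them; the pictures are not rectified), "R" (3x3) and "t" (3): a world point X has camera coordinates R X + t. Camera axes: x right, y down, z forward; pixel columns grow to the right and rows downward; lengths in m; the calibration is good to about 2 mm. A picture is of the moment at which its call begins.
- ctrl.sign_off(): hands the job in, once; it reports no verdict.
Trained networks look in the newest picture that a camera, given by its name, has taken for a name from the list of things; names that differ only in an ending like _2 or _b are one class to them, and where a whole thing is asked for, a point or a joint stands for the part that bears it (a point fixed in the world has none). Each returns a list of dicts, best first, with "conf" (0 to 1); they miss things now and then, are a little off and sometimes report something else, mostly with a low value. They report only what shows in the picture. A call takes as long as a camera call.
- cut_out(camera, query): "pixels" (420x560 bool, what is visible of it) and "box" ([centre column, centre row, width, height] in pixels, round what is visible of it).
The state is a dict: "time": time; "qpos": joint angles; "dq": joint speeds; "joint_efforts": joint torques, N m; "eef_pos": TCP position; "tcp_rot": TCP orientation; "contact_force": force on the tool from outside, world axes, zero at the start; "wrist_torque": the same for the moment, N m; "opening": opening from 0.0 (shut) to 1.0 (fully open).
Only numpy, scipy, OpenCV 4.12 (cv2) and the standard library are available. Lean on these libraries where they do the work, as an engineer would, in place of code of your own. Each camera call takes 0.05 s, during which the arm holds its last target.

TASK

Get the stoneware tea caddies ready for rinsing: stand every fallen caddy mouth up on the long rosewood board, in the lane beside the ones already standing, and lift the lids off the caddies and the cap off the spray bottle, laying each flat and top side up in a compartment of its own in the rosewood tray. When all the caddies stand open on the board and the lids and cap are stowed, press the bottle's nozzle gently all the way down and let it spring back up. Leave the copper bowl, the whisk holder and the scoop stand where they are.

Things in the scene. Friction and masses are not known exactly. Their poses are not given: they have to be found in the camera images.
- board: flat rosewood board fixed to the shelf, the lane for the caddies: 100 mm (x) by 540 mm (y), 8 mm thick; origin at the centre of its underside, long side along its y
- holder: low fixed rosewood tray, 135 x 135 mm, with 2 x 2 square compartments, 60 mm wide inside, 5 mm floor, walls and dividers 5 mm thick and 13 mm high from the shelf; origin at the centre of its underside
- well0 (a point): centre of the floor of one compartment of the tray, 5 mm above the shelf
- well1 (a point): centre of the floor of one compartment of the tray, 5 mm above the shelf
- well2 (a point): centre of the floor of one compartment of the tray, 5 mm above the shelf
- well3 (a point): centre of the floor of one compartment of the tray, 5 mm above the shelf
- caddy1: square open-topped stoneware tea caddy, 44 x 44 mm and 78 mm tall, walls 4 mm, 160 g; origin at the centre of its underside, its z axis runs from there to the mouth; stands in the lane at the start, often with a lid on
- caddy2: square open-topped stoneware tea caddy, 44 x 44 mm and 78 mm tall, walls 4 mm, 160 g; origin at the centre of its underside, its z axis runs from there to the mouth; stands in the lane at the start, often with a lid on
- caddy3: square open-topped stoneware tea caddy, 44 x 44 mm and 78 mm tall, walls 4 mm, 160 g; origin at the centre of its underside, its z axis runs from there to the mouth; stands in the lane at the start, often with a lid on
- caddy4: square open-topped stoneware tea caddy, 44 x 44 mm and 78 mm tall, walls 4 mm, 160 g; origin at the centre of its underside, its z axis runs from there to the mouth; lies on its side on the shelf at the start, mouth roughly towards the robot, without a lid; may be absent
- caddy5: square open-topped stoneware tea caddy, 44 x 44 mm and 78 mm tall, walls 4 mm, 160 g; origin at the centre of its underside, its z axis runs from there to the mouth; lies on its side on the shelf at the start, mouth roughly towards the robot, without a lid; may be absent
- caddy6: square open-topped stoneware tea caddy, 44 x 44 mm and 78 mm tall, walls 4 mm, 160 g; origin at the centre of its underside, its z axis runs from there to the mouth; lies on its side on the shelf at the start, mouth roughly towards the robot, without a lid; may be absent
- lid1: black lacquered lid, 50 g, loose in the mouth of caddy1; may be absent (that caddy is then open already). Square plug 29 mm wide and 8 mm high below a 46 x 46 x 5 mm plate, on top a round knob 18 mm in diameter and 20 mm high; 33 mm high over all. Origin at the centre of the plug's underside, z up through the knob; on the caddy the origin is 70 mm above the caddy's
- lid2: black lacquered lid, 50 g, loose in the mouth of caddy2; may be absent (that caddy is then open already). Square plug 29 mm wide and 8 mm high below a 46 x 46 x 5 mm plate, on top a round knob 18 mm in diameter and 20 mm high; 33 mm high over all. Origin at the centre of the plug's underside, z up through the knob; on the caddy the origin is 70 mm above the caddy's
- lid3: black lacquered lid, 50 g, loose in the mouth of caddy3; may be absent (that caddy is then open already). Square plug 29 mm wide and 8 mm high below a 46 x 46 x 5 mm plate, on top a round knob 18 mm in diameter and 20 mm high; 33 mm high over all. Origin at the centre of the plug's underside, z up through the knob; on the caddy the origin is 70 mm above the caddy's
- mister: white porcelain spray bottle fixed to the shelf: 72 mm in diameter, flat shoulder 92 mm up, out of which the nozzle rises; origin at the centre of its underside
- cap: black square cap, a 46 x 46 mm box 42 mm high, open below, walls 3 mm, 50 g; set loosely over the nozzle, standing on the bottle's shoulder; origin at the centre of its open underside, z up
- nozzle (a joint): travel of the sprung nozzle: 0 up, 0.008 m fully down; about 5.5 N presses it fully down
- nozzle_top (a point): centre of the nozzle's round flat top (24 mm in diameter), 128 mm above the shelf when up
- bowl: hammered copper waste bowl, 110 mm wide, 65 mm high; not part of the job; origin at the centre of its underside
- whisk_holder: white porcelain whisk holder, 52 mm wide, 75 mm high; not part of the job; origin at the centre of its underside
- scoop_stand: rosewood stand 50 x 120 x 35 mm with two bamboo scoops upright, 200 mm high over all; not part of the job; origin at the centre of its underside

How it is judged:
By the outcome, as a careful person would: the job done as asked, in the order asked, and still so for the second after the job is handed in, with the robot touching nothing.
Of caddy4, caddy5, caddy6 only 2 to 3 are there at a start; the rules pass over those that are not, and their reading is None.
Of lid1, lid2, lid3 only 2 to 3 are there at a start; the rules pass over those that are not, and their reading is None.
At some moment in a run one of caddy4, caddy5, caddy6 may be knocked a few centimetres aside while the robot is not near it.
Once in a run the grip may slacken for a moment while it holds something.
It also fails if it takes over 210 s, if anything falls off the work surface, if the arm or the gripper's body presses on something with over 40 N, if the wrist force passes 120 N, or if a joint passes its speed limit or range.

## Working session

There is one attempt and no reset: what is moved stays moved. The work goes in short steps, Python scripts to look and compute and a tool call to move; the robot and the scene stay as the last step left them, time stands still between calls to the robot, and variables do not carry over. Pictures are saved under pics/ and viewed, and the job is handed in when it is done.

Besides the shell and the picture viewer there is one more tool, called after ">>>" in YAML: its name, and indented under it one key for each argument. jog_arm: Moves the arm, as the interface text tells. Its arguments: {"type":"object","properties":{"commands":{"type":"string"},"gripper":{"type":"number"},"grip_force":{"type":"number"}},"required":["commands"]}

```bash
ls; mkdir -p pics; cat > h.py <<'E'
import numpy as np, cv2
from plant import get_state, vision, ctrl, cut_out
def shot(cam,name=None):
    d=vision.read_camera(cam)
    if name: cv2.imwrite(f'pics/{name}.png',cv2.cvtColor(d['frame'],cv2.COLOR_RGB2BGR))
    return d
def cloud(d):
    z=d['z_map']; h,w=z.shape
    v,u=np.mgrid[0:h,0:w]
    K=np.array([[d['fx'],0,d['cx']],[0,d['fy'],d['cy']],[0,0,1.]])
    p=cv2.undistortPoints(np.stack([u,v],-1).reshape(-1,1,2).astype(np.float64),K,np.array(d['D'],float)).reshape(h,w,2)
    c=np.dstack([p[...,0]*z,p[...,1]*z,z])
    X=(c-np.array(d['t']))@np.array(d['R'])
    X[z<=0]=np.nan
    return X
E
python3 - <<'E'
from h import *
for c in ['top','scene','wrist']:
    d=shot(c,c+'0'); X=cloud(d); np.save(c+'0.npy',X)
    print(c,d['R'],d['t'],d['fx'],np.nanpercentile(X[...,2],[1,50,99]))
print(get_state())
E
```

```text
pics
top [[-0.02665819 -0.99937178 -0.02335333]
 [-0.99150598  0.02940892 -0.1266926 ]
 [ 0.1272998   0.01977757 -0.99166708]] [0.01219154 0.58399686 0.92294377] 388.8233907021895 [-0.75161028  0.00115682  0.09555234]
scene [[-0.46251098  0.88660609  0.00363615]
 [ 0.55840227  0.29447934 -0.77554421]
 [-0.688673   -0.35666728 -0.63128278]] [ 0.28724293 -0.24589586  1.44554146] 387.49622347373895 [-7.52924252e-01  7.18256361e-04  5.04665630e-01]
wrist [[ 0.38711686  0.92202967 -0.00134852]
 [ 0.88510101 -0.37120168  0.28072318]
 [ 0.25833453 -0.10986625 -0.95978783]] [-0.67364321 -0.03591367  0.37889998] 376.5754289214022 [-7.52805898e-01  1.31625939e-04  3.17563201e-01]
{'time': 0.15, 'qpos': array([ 1.02400388e+00,  2.87013685e-01,  1.57784077e+00, -1.35245400e-05,
        1.27861089e+00, -1.49983980e-01]), 'dq': array([ 2.71087898e-04, -2.77562280e-06, -4.80668211e-03,  1.77799131e-04,
       -4.62185071e-04, -6.90821505e-04]), 'joint_efforts': array([ 3.67916546e-04, -4.06604111e+01, -2.93141216e+01, -2.16448038e-04,
        3.97986558e-03, -2.29653523e-05]), 'eef_pos': array([0.26056732, 0.62212231, 0.23023056]), 'tcp_rot': array([ 1.97103118e-01,  9.80382315e-01, -8.82303039e-04, -3.13567509e-04]), 'contact_force': array([ 0.70934044, -0.45058227, -0.16538589]), 'wrist_torque': array([-0.01422618, -0.00126573,  0.02713937]), 'opening': 0.9987419068612015}
```

View pics/top0.png

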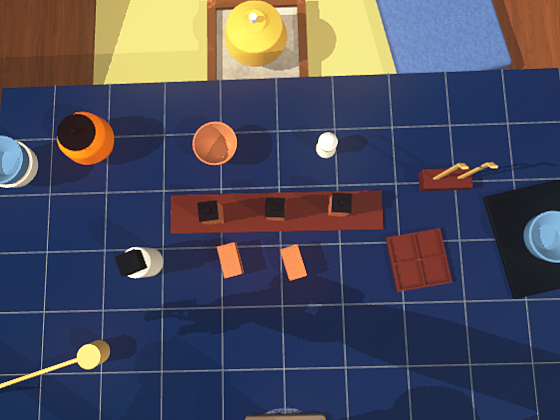

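View pics/scene0.png

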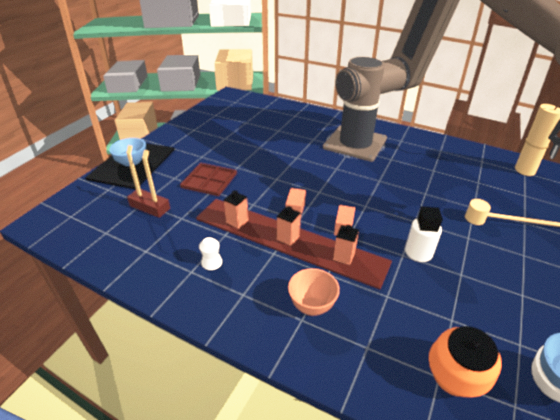

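View pics/wrist0.png

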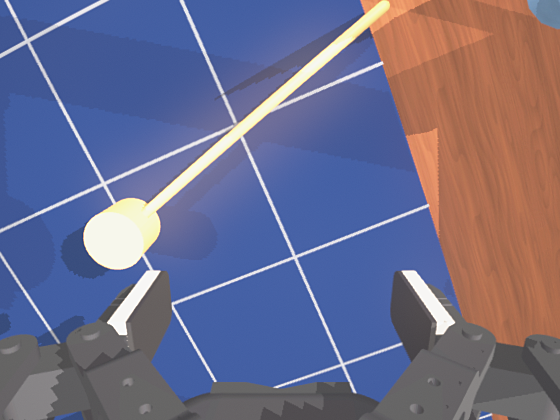

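The top view shows three lidded caddies on the board at pixels (208,212), (275,208) and (340,204). Two fallen ones lie at (230,260) and (293,262), the capped bottle is at (140,263), and the tray is at (419,260). Next I'll measure them.

```bash
cat >> h.py <<'E'
def rect(P):
    c,s,a=cv2.minAreaRect((P[:,:2]*1000).astype(np.float32))
    return np.round(c,1),np.round(s,1),round(a,1)
def masks(cam,q,X,minconf=0.3):
    out=[]
    for o in cut_out(cam,q):
        if o['conf']<minconf: continue
        P=X[o['pixels']]; P=P[np.isfinite(P[:,0])]
        out.append((o['conf'],np.round(o['box']),P))
    return out
E
python3 - <<'E'
from h import *
for cam in ['top','scene']:
  d=shot(cam); X=cloud(d)
  for q in ['board','holder','caddy1','caddy4','lid1','cap','mister','bowl','whisk_holder','scoop_stand']:
    for c,b,P in masks(cam,q,X):
        z=P[:,2]; zt=np.percentile(z,95)
        T=P[z>zt-0.004]
        print(cam,q,round(c,2),b,'n',len(P),'ztop',zt.round(4),'all',rect(P),'top',np.round(T.mean(0),4),rect(T))
E
```

```text
top board 0.66 [276. 212. 213.  40.] n 6526 ztop 0.0121 all (array([585.9,   8.7]), array([538.8, 100.5]), 89.6) top [0.5828 0.0101 0.01  ] (array([585.6,   9.2]), array([537.2,  99.8]), 89.6)
top board 0.62 [417. 258.  66.  63.] n 3065 ztop 0.0149 all (array([ 458.3, -343.7]), array([139.5, 141.7]), 8.3) top [ 0.4585 -0.3426  0.0138] (array([ 458. , -341.2]), array([135.2, 136.2]), 8.0)
top board 0.36 [459. 178.  77.  29.] n 1223 ztop 0.1867 all (array([ 661.4, -426.2]), array([ 68.3, 137.6]), 0.5) top [ 0.6465 -0.4123  0.1932] (array([ 646. , -416.3]), array([70.2, 12.9]), 87.3)
top holder 0.62 [419. 262.  67.  63.] n 3077 ztop 0.0149 all (array([ 457. , -343.9]), array([138.5, 141.7]), 7.7) top [ 0.4567 -0.3418  0.0138] (array([ 458. , -341.2]), array([135.2, 136.2]), 8.0)
top holder 0.34 [207. 211.  23.  22.] n 414 ztop 0.1126 all (array([589.7, 176.6]), array([62.7, 67.1]), 2.9) top [0.5819 0.166  0.1124] (array([581.9, 165.8]), array([13.9, 14. ]), 86.3)
top caddy1 0.88 [295. 263.  27.  29.] n 582 ztop 0.0479 all (array([455.3, -30.6]), array([78.7, 49.5]), 20.0) top [ 0.4574 -
[... 7708 characters left out ...]
.9) top [ 0.7511 -0.1228  0.0753] (array([ 750.5, -123.1]), array([27.8, 25.7]), 61.1)
scene scoop_stand 0.81 [148. 180.  44.  71.] n 1252 ztop 0.1846 all (array([ 572.7, -525.4]), array([392.8, 112. ]), 53.8) top [ 0.6482 -0.4181  0.19  ] (array([ 647.3, -420.6]), array([78.8, 17.1]), 88.9)
scene scoop_stand 0.67 [209. 182.  51.  32.] n 1159 ztop 0.0154 all (array([ 447.5, -350.2]), array([159.4, 149.6]), 7.9) top [ 0.4604 -0.341   0.0141] (array([ 454.8, -341.9]), array([141.3, 135.5]), 7.0)
scene scoop_stand 0.57 [235. 197.  16.  14.] n 181 ztop 0.1129 all (array([ 594.9, -147.6]), array([47.3, 44.4]), 0.5) top [ 0.5955 -0.1461  0.1121] (array([ 595.7, -146.2]), array([10.8, 15.2]), 19.4)
```

>>> jog_arm:
  commands: "0.208 -0.289 -0.03 0 0 -0.808;0.208 -0.289 -0.03 0 0 -0.808;0.208 -0.289 -0.03 0 0 -0.808;0.208 -0.289 -0.03 0 0 -0.808;0.208 -0.289 -0.03 0 0 -0.808;0.208 -0.289 -0.03 0 0 -0.808;0.208 -0.289 -0.03 0 0 -0.808;0.208 -0.289 -0.03 0 0 -0.808;0.208 -0.289 -0.03 0 0 -0.808"
  gripper: 80
  grip_force: 30

```text
time: 2.38
eef_pos: [0.4681, 0.3347, 0.2015]
tcp_rot: [0.566, 0.824, 0.0, -0.0]
contact_force: [-0.1, 1.0, 0.1]
opening: 0.799
```

```bash
cat >> h.py <<'E'
def tool():
    from scipy.spatial.transform import Rotation as R
    s=get_state(); M=R.from_quat(s['tcp_rot']).as_matrix()
    print('t',round(s['time'],2),'tcp',np.round(s['eef_pos'],4),'z',np.round(M[:,2],3),'jaw',round(np.degrees(np.arctan2(M[1,1],M[0,1])),1),'q',np.round(s['qpos'],3),'F',np.round(s['contact_force'],1),'op',round(s['opening'],3))
    return s
E
python3 - <<'E'
from h import *
d=shot('wrist','w1'); X=cloud(d); tool()
for q in ['cap']:
    for c,b,P in masks('wrist',q,X):
        z=P[:,2]; zt=np.percentile(z,95); T=P[z>zt-0.004]
        print(q,c,b,len(P),zt,T.mean(0),rect(T))
E
```

```text
t 2.42 tcp [0.4681 0.3347 0.2015] z [ 0.  0. -1.] jaw 21.1 q [0.444 0.095 1.854 0.    1.192 0.076] F [-0.   0.2 -0.3] op 0.803
cap 0.83 [277. 218.  79.  92.] 6825 0.13508119693819293 [0.46622832 0.33523114 0.13407479] (array([466.8, 334.2]), array([46.2, 47.1]), 21.2)
```

View pics/w1.png

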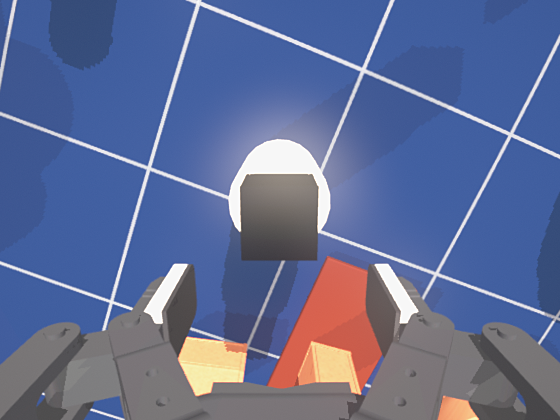

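Cap top at pixel (280,217), square with the jaws. It measures (0.467,0.334,0.134), as expected.

>>> jog_arm:
  commands: "0 0 -0.05 0 0 0;0 0 -0.098 0 0 0;0 0 -0.098 0 0 0;0 0 -0.098 0 0 0"

```text
time: 2.98
eef_pos: [0.4697, 0.3345, 0.1052]
tcp_rot: [0.566, 0.824, 0.001, 0.001]
contact_force: [-0.8, 0.1, 0.9]
opening: 0.801
```

>>> jog_arm:
  commands: "0 0 0 0 0 0;0 0 0 0 0 0;0 0 0 0 0 0;0 0 0.0 0 0 0;0 0 0.04 0 0 0;0 0 0.08 0 0 0;0 0 0.1 0 0 0;0 0 0.1 0 0 0"
  gripper: 0
  grip_force: 30

```text
time: 3.98
eef_pos: [0.4696, 0.3339, 0.2051]
tcp_rot: [0.567, 0.824, 0.002, 0.001]
contact_force: [0.2, 0.9, -1.0]
opening: 0.529
```

```bash
python3 - <<'E'
from h import *
tool(); d=shot('scene','s1')
E
```

```text
t 3.98 tcp [0.4696 0.3339 0.2051] z [ 0.003  0.002 -1.   ] jaw 21.0 q [0.442 0.091 1.851 0.    1.195 0.076] F [ 0.2  0.9 -1. ] op 0.529
```

View pics/s1.png

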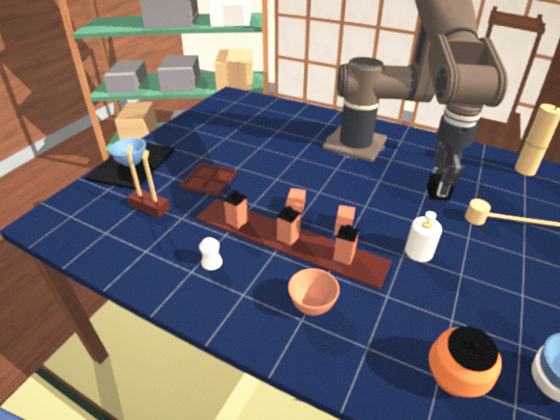

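The cap is in the grip (opening 0.529, about 45 mm) and the bare nozzle shows at (430,222). Carrying it to the tray.

>>> jog_arm:
  commands: "0.04 -0.06 0 0 0 0;0.06 -0.12 0 0 0 0;0.08 -0.18 0 0 0 0;0.08 -0.24 0 0 0 0;0.08 -0.30 0 0 0 0;0.08 -0.36 0 0 0 0;0.08 -0.42 0 0 0 -0.1;0.05 -0.47 0 0 0 -0.227;0.02 -0.52 0 0 0 -0.227;0 -0.58 0 0 0 -0.227;-0.02 -0.64 0 0 0 -0.227;-0.039 -0.7 -0.05 0 0 -0.227;-0.039 -0.713 -0.1 0 0 -0.227;-0.039 -0.713 -0.11 0 0 -0.227;-0.039 -0.713 -0.11 0 0 -0.227;-0.039 -0.713 -0.11 0 0 -0.227"

```text
time: 6.02
eef_pos: [0.4311, -0.3793, 0.0951]
tcp_rot: [0.656, 0.755, -0.0, 0.001]
contact_force: [0.8, 0.6, -0.1]
opening: 0.531
```

```bash
python3 - <<'E'
from h import *
tool(); d=shot('wrist','w2'); X=cloud(d)
for q in ['cap','holder']:
    for c,b,P in masks('wrist',q,X):
        z=P[:,2]; zt=np.percentile(z,95); T=P[z>zt-0.004]
        print(q,c,b,len(P),zt,T.mean(0),rect(T),rect(P))
E
```

```text
t 6.03 tcp [ 0.4311 -0.3793  0.0951] z [ 0.002 -0.002 -1.   ] jaw 8.0 q [-0.898  0.217  1.929  0.     0.993 -1.039] F [ 0.8  0.6 -0.1] op 0.531
cap 0.76 [280. 287. 141. 154.] 19825 0.12369344359466591 [ 0.43043584 -0.376443    0.12281771] (array([ 430.4, -378.6]), array([46.8, 48.1]), 8.4) (array([ 436.7, -427.2]), array([ 95.4, 146.4]), 9.4)
holder 0.59 [333. 154. 243. 224.] 43496 0.013447900750084925 [ 0.45799601 -0.32360801  0.01330178] (array([ 455. , -341.9]), array([136.3, 135.6]), 7.9) (array([ 456.8, -343.6]), array([145.4, 143.9]), 7.6)
```

View pics/w2.png

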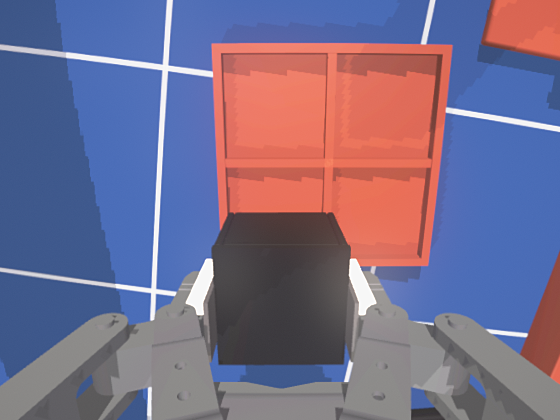

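The picture shows the cap at (280,290) held over its compartment. It is within 2 mm of centre and aligned, with its bottom at z=0.081.

>>> jog_arm:
  commands: "-0.001 0 -0.04 0 0 0;-0.001 0 -0.065 0 0 0;-0.001 0 -0.074 0 0 0;-0.001 0 -0.075 0 0 0;-0.001 0 -0.075 0 0 0"

```text
time: 6.8
eef_pos: [0.4296, -0.3801, 0.0196]
tcp_rot: [0.656, 0.755, -0.0, 0.001]
contact_force: [-0.2, 0.7, -0.9]
opening: 0.535
```

>>> jog_arm:
  commands: "0 0 0 0 0 0;0 0 0 0 0 0;0 0 0 0 0 0;0 0 0.05 0 0 0;0 0 0.11 0 0 0;0 0 0.16 0 0 0;0 0 0.16 0 0 0"
  gripper: 70

```text
time: 7.68
eef_pos: [0.431, -0.3821, 0.1846]
tcp_rot: [0.656, 0.755, -0.001, 0.006]
contact_force: [0.9, -1.5, 0.2]
opening: 0.697
```

```bash
python3 - <<'E'
from h import *
tool(); d=shot('top','t2'); X=cloud(d)
for q in ['cap','caddy4','lid1']:
    for c,b,P in masks('top',q,X,.5):
        z=P[:,2]; zt=np.percentile(z,95); T=P[z>zt-0.004]
        print(q,c,b,len(P),zt,T.mean(0),rect(T))
E
```

```text
t 7.67 tcp [ 0.431  -0.3821  0.1846] z [ 0.007 -0.009 -1.   ] jaw 8.0 q [-0.901  0.107  1.874 -0.     1.15  -1.041] F [ 0.9 -1.5  0.2] op 0.697
cap 0.6 [439. 267.  27.  18.] 483 0.050785218971971254 [ 0.43331379 -0.37782574  0.04883091] (array([ 432.6, -378.5]), array([45.1, 46.5]), 8.4)
caddy4 0.88 [292. 262.  28.  34.] 545 0.04818557863944903 [ 0.45751605 -0.03010708  0.0459976 ] (array([458.2, -30.6]), array([73.9, 42.7]), 16.9)
caddy4 0.79 [232. 260.  21.  32.] 613 0.048165564224993455 [0.46755503 0.12404928 0.04600286] (array([467.3, 123.6]), array([75.3, 42.5]), 14.9)
caddy4 0.55 [211. 216.  24.  21.] 151 0.080486164017879 [0.56695092 0.15417956 0.08437744] (array([565.7, 152. ]), array([18.3, 38.6]), 44.7)
caddy4 0.53 [337. 208.  21.  13.] 73 0.0771677794315944 [ 0.5712565  -0.14237119  0.07694685] (array([ 571.4, -139.7]), array([35.4,  1.7]), 80.7)
lid1 0.91 [206. 212.  24.  24.] 400 0.11234419565653103 [0.5818928  0.16596189 0.11229026] (array([581.8, 166.2]), array([13.8, 14.3]), 86.8)
lid1 0.83 [343. 203.  21.  25.] 395 0.11245165799273653 [ 0.5921237  -0.14627318  0.11221228] (array([ 592.3, -145.8]), array([15.9, 16. ]), 86.7)
lid1 0.68 [273. 210.  20.  24.] 405 0.11163672328969107 [0.58559821 0.0094148  0.11145465] (array([585.6,   9.4]), array([16.2, 16.3]), 40.0)
```

View pics/t2.png

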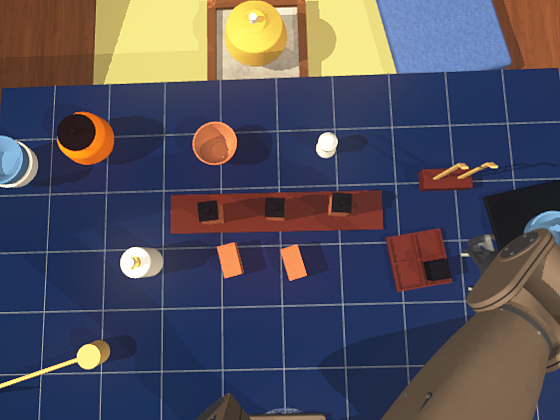

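>>> jog_arm:
  commands: "0.04 0.06 0 0 0 -0.14;0.08 0.12 0 0 0 -0.14;0.12 0.18 0 0 0 -0.14;0.162 0.233 0 0 0 -0.14;0.162 0.233 0 0 0 -0.14;0.162 0.233 0 0 0 -0.14;0.162 0.233 0 0 0 -0.14"
  gripper: 45

```text
time: 8.75
eef_pos: [0.5898, -0.1466, 0.1765]
tcp_rot: [0.707, 0.707, -0.001, -0.001]
contact_force: [-0.0, -0.2, -0.1]
opening: 0.449
```

```bash
cat >> h.py <<'E'
def lidlook(name,z0=0.089,z1=0.094):
    s=tool(); d=shot('wrist',name); X=cloud(d)
    D=np.hypot(X[...,0]-s['eef_pos'][0],X[...,1]-s['eef_pos'][1])
    m=(D<0.05)
    pl=m&(X[...,2]>z0)&(X[...,2]<z1); kn=m&(X[...,2]>z1+0.014)&(X[...,2]<z1+0.03)
    print('plate',rect(X[pl]),X[pl].mean(0),'knob',rect(X[kn]),X[kn].mean(0))
E
python3 - <<'E'
from h import *
lidlook('w3')
E
```

```text
t 8.75 tcp [ 0.5898 -0.1466  0.1765] z [-0.003  0.001 -1.   ] jaw -0.1 q [-4.100e-01  1.920e-01  1.794e+00 -1.000e-03  1.160e+00 -4.090e-01] F [-0.  -0.2 -0.1] op 0.449
plate (array([ 591.8, -147. ]), array([46.6, 46.1]), 84.2) [ 0.59179353 -0.14510738  0.09104762] knob (array([ 591.9, -146.8]), array([16.9, 17.4]), 75.1) [ 0.59178454 -0.14633417  0.11088964]
```

View pics/w3.png

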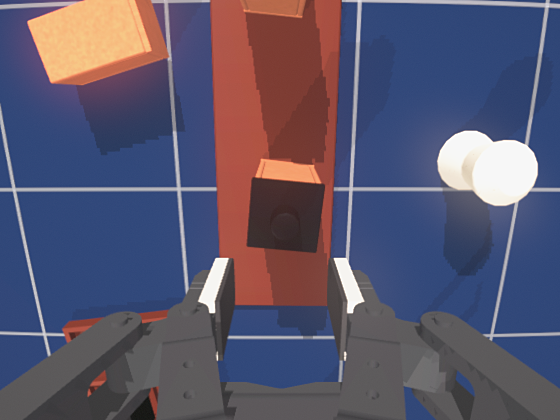

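The lid's plate is centred at pixel (287,213) and measures (0.592,-0.147), yaw −6°. Gripping the knob.

>>> jog_arm:
  commands: "0.001 -0.001 -0.05 0 0 0;0.001 -0.001 -0.075 0 0 0;0.001 -0.001 -0.084 0 0 0;0.001 -0.001 -0.084 0 0 0;0.001 -0.001 -0.084 0 0 0"

```text
time: 9.43
eef_pos: [0.5927, -0.1483, 0.096]
tcp_rot: [0.708, 0.707, 0.001, 0.001]
contact_force: [0.5, -0.4, -0.4]
opening: 0.448
```

>>> jog_arm:
  commands: "0 0 0 0 0 0;0 0 0 0 0 0;0 0 0 0 0 0;0 0 0.0 0 0 0;0 0 0.02 0 0 0;0 0 0.06 0 0 0;0 0 0.09 0 0 0;0 0 0.09 0 0 0"
  gripper: 0
  grip_force: 30

```text
time: 10.42
eef_pos: [0.5938, -0.1481, 0.1884]
tcp_rot: [0.707, 0.707, 0.001, 0.003]
contact_force: [-0.3, 0.6, -0.9]
opening: 0.19
```

```bash
python3 - <<'E'
from h import *
tool(); d=shot('wrist','w4'); d=shot('scene','s4')
E
```

```text
t 10.43 tcp [ 0.5938 -0.1481  0.1884] z [ 0.007 -0.003 -1.   ] jaw -0.0 q [-0.41   0.183  1.78   0.     1.17  -0.409] F [-0.3  0.6 -0.9] op 0.19
```

View pics/w4.png

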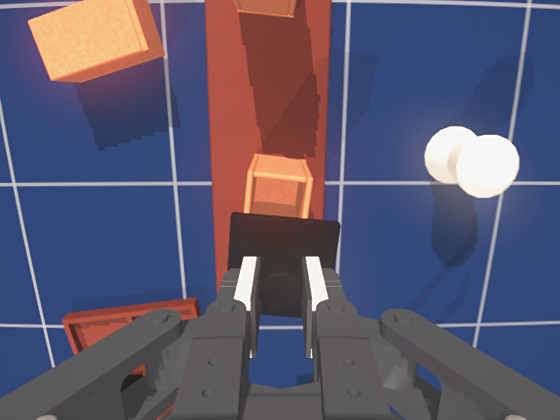

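>>> jog_arm:
  commands: "-0.02 -0.055 0 0 0 0.1;-0.045 -0.11 0 0 0 0.24;-0.07 -0.165 0 0 0 0.24;-0.099 -0.223 -0.03 0 0 0.24;-0.099 -0.223 -0.08 0 0 0.24;-0.099 -0.223 -0.1 0 0 0.24;-0.099 -0.223 -0.1 0 0 0.24;-0.099 -0.223 -0.1 0 0 0.24"

```text
time: 11.52
eef_pos: [0.4942, -0.3704, 0.086]
tcp_rot: [0.617, 0.787, -0.0, 0.001]
contact_force: [0.2, 0.0, 0.4]
opening: 0.195
```

```bash
python3 - <<'E'
from h import *
s=tool(); d=shot('wrist','w5'); X=cloud(d)
z=s['eef_pos'][2]
print(z)
D=np.hypot(X[...,0]-s['eef_pos'][0],X[...,1]-s['eef_pos'][1])
m=(D<0.04)&(X[...,2]>z-0.008)&(X[...,2]<z+0.003)
print(rect(X[m]),X[m].mean(0),m.sum())
E
```

```text
t 11.53 tcp [ 0.4942 -0.3704  0.086 ] z [ 0.002 -0.002 -1.   ] jaw 13.8 q [-0.807  0.316  1.824  0.     0.999 -1.048] F [0.2 0.  0.4] op 0.195
0.0859511392621253
(array([ 493.6, -369.7]), array([46.3, 46.8]), 7.9) [ 0.49125326 -0.35813916  0.081314  ] 5226
```

View pics/w5.png

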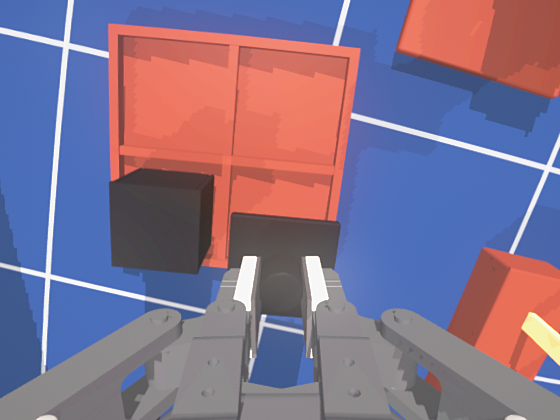

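Held lid over its compartment at pixel (285,262), within 1 mm and 7.9° yaw. Lowering it.

>>> jog_arm:
  commands: "-0.001 0 -0.03 0 0 0;-0.001 0 -0.052 0 0 0;-0.001 0 -0.062 0 0 0;-0.001 0 -0.062 0 0 0;-0.001 0 -0.062 0 0 0"

```text
time: 12.2
eef_pos: [0.4923, -0.3707, 0.0228]
tcp_rot: [0.618, 0.786, -0.0, 0.001]
contact_force: [-0.1, -0.6, -0.3]
opening: 0.193
```

>>> jog_arm:
  commands: "0 0 0 0 0 0;0 0 0 0 0 0;0 0 0.0 0 0 0;0 0 0.05 0 0 0;0 0 0.11 0 0 0;0 0 0.16 0 0 0;0 0 0.16 0 0 0"
  gripper: 42

```text
time: 13.08
eef_pos: [0.4942, -0.3729, 0.189]
tcp_rot: [0.618, 0.786, -0.001, 0.006]
contact_force: [0.4, -0.2, 0.3]
opening: 0.422
```

```bash
python3 - <<'E'
from h import *
tool(); d=shot('wrist','w6'); X=cloud(d)
for q in ['lid1','cap']:
    for c,b,P in masks('wrist',q,X):
        print(q,c,b,len(P),rect(P),np.percentile(P[:,2],[5,50,95]))
E
```

```text
t 13.07 tcp [ 0.4942 -0.3729  0.189 ] z [ 0.008 -0.009 -1.   ] jaw 13.7 q [-0.81   0.196  1.765  0.     1.169 -1.049] F [ 0.4 -0.2  0.3] op 0.422
cap 0.86 [200. 178.  67.  68.] 4042 (array([ 429.2, -378.8]), array([46. , 46.7]), 8.0) [0.02341376 0.04688675 0.04808122]
```

View pics/w6.png

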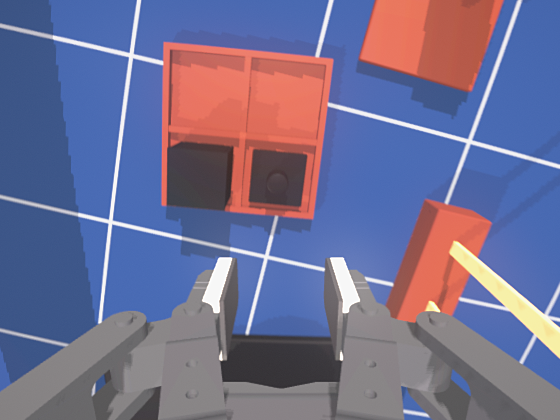

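The lid sits squarely in its compartment at pixel (277,180), next to the cap. On to the middle lid.

>>> jog_arm:
  commands: "0.015 0.06 0 0 0 -0.1;0.03 0.12 0 0 0 -0.24;0.045 0.18 0 0 0 -0.24;0.06 0.24 0 0 0 -0.24;0.075 0.3 0 0 0 -0.24;0.09 0.36 0 0 0 -0.24;0.094 0.379 0 0 0 -0.24;0.094 0.379 0 0 0 -0.24;0.094 0.379 0 0 0 -0.24;0.094 0.379 0 0 0 -0.24"

```text
time: 14.48
eef_pos: [0.5856, 0.0069, 0.1821]
tcp_rot: [0.708, 0.706, -0.0, -0.0]
contact_force: [-0.7, 1.0, 0.1]
opening: 0.419
```

```bash
python3 - <<'E'
from h import *
lidlook('w7')
E
```

```text
t 14.47 tcp [0.5856 0.0069 0.1821] z [-0.001 -0.    -1.   ] jaw -0.2 q [-0.161  0.137  1.845 -0.     1.16  -0.158] F [-0.7  1.   0.1] op 0.419
plate (array([585.2,   9.1]), array([46.4, 46. ]), 86.1) [0.58520004 0.01093097 0.09105428] knob (array([585.3,   9.4]), array([16.8, 17.4]), 88.9) [0.58520655 0.00976015 0.11090466]
```

View pics/w7.png

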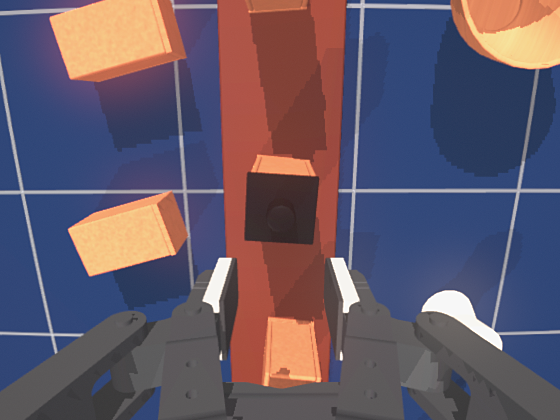

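Middle lid's plate is centred at pixel (282,207), measuring (0.585,0.009), yaw −4°.

>>> jog_arm:
  commands: "-0.001 0 -0.05 0 0 0;-0.001 0 -0.078 0 0 0;-0.001 0 -0.088 0 0 0;-0.001 0 -0.088 0 0 0;-0.001 0 -0.088 0 0 0"

```text
time: 15.15
eef_pos: [0.5861, 0.0081, 0.0962]
tcp_rot: [0.708, 0.707, 0.001, 0.001]
contact_force: [0.4, -0.4, 0.9]
opening: 0.421
```

>>> jog_arm:
  commands: "0 0 0 0 0 0;0 0 0 0 0 0;0 0 0 0 0 0;0 0 0.0 0 0 0;0 0 0.02 0 0 0;0 0 0.06 0 0 0;0 0 0.09 0 0 0;0 0 0.09 0 0 0"
  gripper: 0
  grip_force: 30

```text
time: 16.15
eef_pos: [0.5869, 0.0084, 0.1884]
tcp_rot: [0.707, 0.707, 0.002, 0.003]
contact_force: [0.0, 0.6, -0.9]
opening: 0.187
```

>>> jog_arm:
  commands: "-0.02 -0.055 0 0 0 0.1;-0.035 -0.11 0 0 0 0.2;-0.05 -0.165 0 0 0 0.208;-0.07 -0.22 0 0 0 0.208;-0.09 -0.275 -0.03 0 0 0.208;-0.101 -0.314 -0.08 0 0 0.208;-0.101 -0.314 -0.1 0 0 0.208;-0.101 -0.314 -0.1 0 0 0.208;-0.101 -0.314 -0.1 0 0 0.208"

```text
time: 17.27
eef_pos: [0.4842, -0.3052, 0.0847]
tcp_rot: [0.63, 0.777, 0.0, 0.0]
contact_force: [0.1, -1.3, -0.6]
opening: 0.194
```

```bash
cat >> h.py <<'E'
def held(name):
    s=tool(); d=shot('wrist',name); X=cloud(d)
    z=s['eef_pos'][2]
    D=np.hypot(X[...,0]-s['eef_pos'][0],X[...,1]-s['eef_pos'][1])
    m=(D<0.04)&(X[...,2]>z-0.008)&(X[...,2]<z+0.003)
    print(rect(X[m]),X[m].mean(0),m.sum())
E
python3 - <<'E'
from h import *
held('w8')
E
```

```text
t 17.27 tcp [ 0.4842 -0.3052  0.0847] z [ 0. -0. -1.] jaw 11.9 q [-0.74   0.229  1.936  0.     0.976 -0.947] F [ 0.1 -1.3 -0.6] op 0.194
(array([ 483.7, -304.7]), array([46.2, 46.9]), 8.0) [ 0.48150812 -0.29296454  0.07996459] 5200
```

View pics/w8.png

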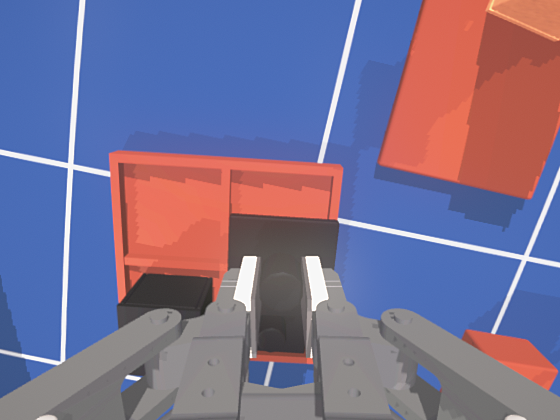

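Second lid held at (285,262), over its compartment to within 1 mm and at 8.0°. Lowering.

>>> jog_arm:
  commands: "0 0 -0.03 0 0 0;0 0 -0.052 0 0 0;0 0 -0.062 0 0 0;0 0 -0.062 0 0 0;0 0 -0.062 0 0 0"

```text
time: 17.95
eef_pos: [0.4847, -0.3059, 0.0236]
tcp_rot: [0.63, 0.777, -0.0, 0.001]
contact_force: [0.0, -0.2, 0.7]
opening: 0.191
```

>>> jog_arm:
  commands: "0 0 0 0 0 0;0 0 0 0 0 0;0 0 0.0 0 0 0;0 0 0.05 0 0 0;0 0 0.11 0 0 0;0 0 0.16 0 0 0;0 0 0.16 0 0 0"
  gripper: 42

```text
time: 18.82
eef_pos: [0.4863, -0.3077, 0.1886]
tcp_rot: [0.63, 0.776, -0.0, 0.006]
contact_force: [-0.5, 0.2, 0.5]
opening: 0.419
```

```bash
python3 - <<'E'
from h import *
tool(); d=shot('wrist','w9'); X=cloud(d)
E
```

```text
t 18.82 tcp [ 0.4863 -0.3077  0.1886] z [ 0.009 -0.008 -1.   ] jaw 11.9 q [-0.74   0.102  1.871  0.     1.157 -0.947] F [-0.5  0.2  0.5] op 0.419
```

View pics/w9.png

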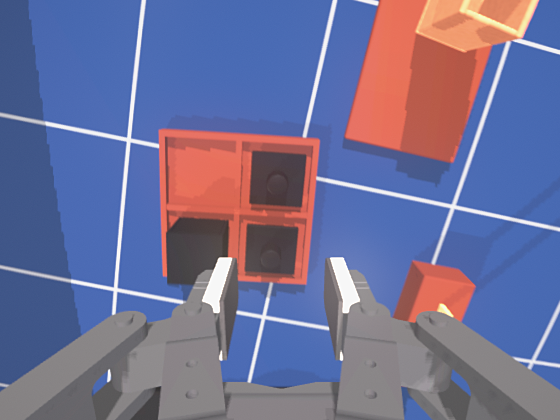

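Both lids are flat in their compartments at pixels (277,180) and (271,250). Last lid next.

>>> jog_arm:
  commands: "0.02 0.06 0 0 0 -0.1;0.03 0.12 0 0 0 -0.208;0.045 0.18 0 0 0 -0.208;0.06 0.24 0 0 0 -0.208;0.075 0.3 0 0 0 -0.208;0.09 0.36 0 0 0 -0.208;0.095 0.42 0 0 0 -0.208;0.099 0.471 0 0 0 -0.208;0.099 0.471 0 0 0 -0.208;0.099 0.471 0 0 0 -0.208;0.099 0.471 0 0 0 -0.208"

```text
time: 20.25
eef_pos: [0.5825, 0.1642, 0.1815]
tcp_rot: [0.708, 0.706, -0.001, -0.0]
contact_force: [0.5, -0.2, 0.3]
opening: 0.421
```

```bash
python3 - <<'E'
from h import *
lidlook('w10')
E
```

```text
t 20.25 tcp [0.5825 0.1642 0.1815] z [-0.001 -0.    -1.   ] jaw -0.2 q [ 0.107  0.18   1.797 -0.     1.166  0.11 ] F [ 0.5 -0.2  0.3] op 0.421
plate (array([581.7, 165.9]), array([46.2, 46.5]), 5.4) [0.58177488 0.16783711 0.09106012] knob (array([581.6, 166.2]), array([17.4, 16.8]), 0.8) [0.58177907 0.16659197 0.11088752]
```

View pics/w10.png

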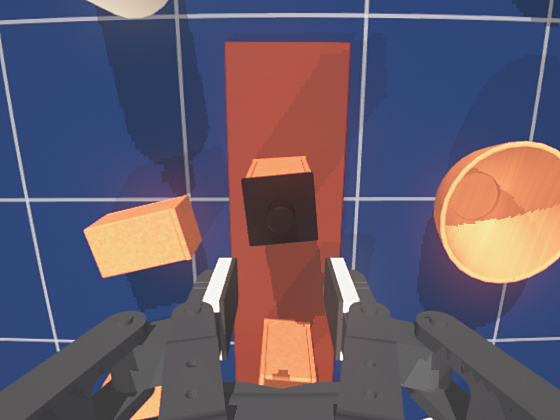

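Third lid's plate is centred at pixel (281,208), measuring (0.582,0.166), yaw 5°.

>>> jog_arm:
  commands: "-0.001 0 -0.05 0 0 0;-0.001 0 -0.078 0 0 0;-0.001 0 -0.088 0 0 0;-0.001 0 -0.088 0 0 0;-0.001 0 -0.088 0 0 0"

```text
time: 20.92
eef_pos: [0.5832, 0.1654, 0.0962]
tcp_rot: [0.708, 0.707, 0.001, 0.001]
contact_force: [0.1, -0.5, 0.4]
opening: 0.422
```

>>> jog_arm:
  commands: "0 0 0 0 0 0;0 0 0 0 0 0;0 0 0 0 0 0;0 0 0.0 0 0 0;0 0 0.02 0 0 0;0 0 0.06 0 0 0;0 0 0.09 0 0 0;0 0 0.09 0 0 0"
  gripper: 0
  grip_force: 30

```text
time: 21.92
eef_pos: [0.5839, 0.1659, 0.1886]
tcp_rot: [0.707, 0.707, 0.003, 0.002]
contact_force: [0.8, 1.2, -0.1]
opening: 0.192
```

>>> jog_arm:
  commands: "-0.01 -0.06 0 0 0 0.045;-0.02 -0.12 0 0 0 0.045;-0.03 -0.18 0 0 0 0.045;-0.04 -0.24 0 0 0 0.045;-0.06 -0.3 0 0 0 0.045;-0.08 -0.36 0 0 0 0.045;-0.12 -0.41 0 0 0 0.045;-0.15 -0.46 -0.03 0 0 0.045;-0.163 -0.48 -0.08 0 0 0.045;-0.163 -0.48 -0.1 0 0 0.045;-0.163 -0.48 -0.1 0 0 0.045;-0.163 -0.48 -0.1 0 0 0.045"

```text
time: 23.42
eef_pos: [0.4193, -0.3144, 0.0848]
tcp_rot: [0.691, 0.723, -0.0, 0.0]
contact_force: [1.0, -0.3, 1.2]
opening: 0.192
```

```bash
python3 - <<'E'
from h import *
held('w11')
E
```

```text
t 23.43 tcp [ 0.4193 -0.3144  0.0848] z [ 0.001 -0.001 -1.   ] jaw 2.6 q [-0.837  0.129  2.053  0.     0.959 -0.882] F [ 1.  -0.3  1.2] op 0.192
(array([ 418.8, -314.3]), array([46.2, 47.2]), 7.9) [ 0.41782456 -0.30233157  0.08007052] 5161
```

View pics/w11.png

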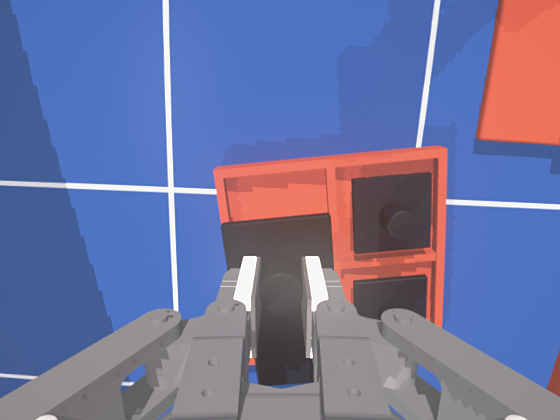

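Third lid held at (280,262), above the last free compartment, aligned. Lowering.

>>> jog_arm:
  commands: "0 0 -0.03 0 0 0;0 0 -0.052 0 0 0;0 0 -0.062 0 0 0;0 0 -0.062 0 0 0;0 0 -0.062 0 0 0"

```text
time: 24.1
eef_pos: [0.4196, -0.315, 0.0234]
tcp_rot: [0.691, 0.723, -0.0, 0.001]
contact_force: [-0.3, 0.0, -0.2]
opening: 0.196
```

>>> jog_arm:
  commands: "0 0 0 0 0 0;0 0 0 0 0 0;0 0 0.0 0 0 0;0 0 0.05 0 0 0;0 0 0.11 0 0 0;0 0 0.16 0 0 0;0 0 0.16 0 0 0"
  gripper: 42

```text
time: 24.98
eef_pos: [0.421, -0.3168, 0.1881]
tcp_rot: [0.691, 0.723, -0.0, 0.006]
contact_force: [0.7, 0.3, -0.1]
opening: 0.418
```

```bash
python3 - <<'E'
from h import *
tool(); d=shot('wrist','w12'); X=cloud(d)
cam='top';d=shot(cam,'t12'); X=cloud(d)
for c,b,P in masks(cam,'caddy4',X,.5):
        z=P[:,2]; zt=np.percentile(z,95); T=P[z>zt-0.004]
        print(round(c,2),b,zt.round(4),T.mean(0).round(4),rect(T))
m=(X[...,2]>0.118)&(X[...,2]<0.135)&(np.hypot(X[...,0]-.467,X[...,1]-.334)<.04)
print('nozzle',rect(X[m]),X[m].mean(0))
E
```

```text
t 24.98 tcp [ 0.421  -0.3168  0.1881] z [ 0.008 -0.008 -1.   ] jaw 2.5 q [-0.838 -0.007  1.985 -0.     1.152 -0.882] F [ 0.7  0.3 -0.1] op 0.418
0.94 [209. 216.  26.  23.] 0.0883 [0.5833 0.1656 0.0872] (array([582.1, 166.3]), array([44.2, 44.6]), 3.3)
0.84 [340. 204.  24.  24.] 0.0879 [ 0.5917 -0.1463  0.0868] (array([ 592.2, -146.3]), array([43.6, 43.7]), 83.0)
0.8 [275. 209.  22.  26.] 0.0881 [0.5861 0.0082 0.0868] (array([585.4,  10.1]), array([44.5, 43.3]), 88.3)
0.78 [229. 261.  22.  36.] 0.048 [0.4678 0.1241 0.046 ] (array([468.1, 123.8]), array([75.4, 43.4]), 14.0)
0.56 [293. 262.  31.  29.] 0.0477 [ 0.458  -0.0307  0.0456] (array([458.8, -30.9]), array([74.8, 43.6]), 17.0)
nozzle (array([468.5, 334.9]), array([23.3, 25.4]), 67.1) [0.46863989 0.33269009 0.12838736]
```

View pics/w12.png

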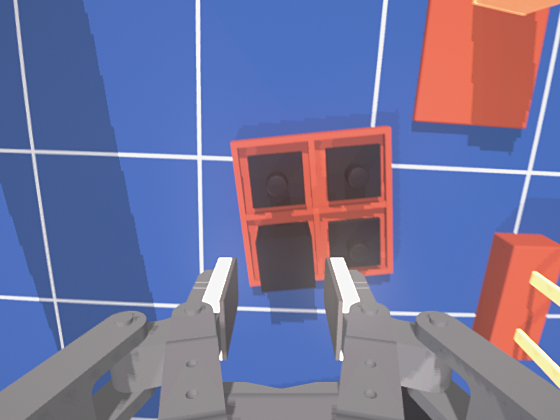

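View pics/t12.png

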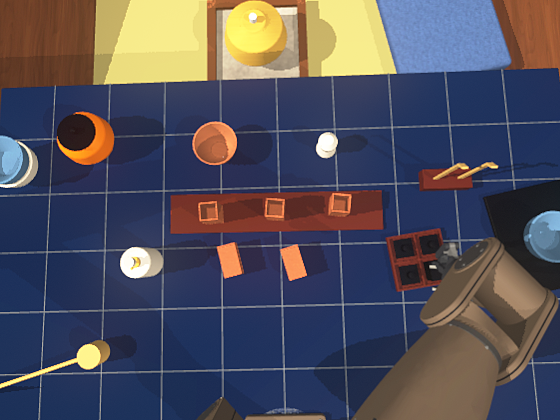

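All four compartments are filled: lids at pixels (277,180), (357,175) and (360,250), cap at (285,255). The three standing caddies are open. Next, the fallen ones. I'll fit the arm's kinematics to see which tool tilts are reachable.

```bash
cat > kin.py <<'E'
import numpy as np
from scipy.optimize import least_squares
# q2,q3,q5,x,y,z (tool down)
D=np.array([[.287,1.578,1.279,.2606,.6221,.2302],[.095,1.854,1.192,.4681,.3347,.2015],[.217,1.929,.993,.4311,-.3793,.0951],[.107,1.874,1.15,.431,-.3821,.1846],[.192,1.794,1.160,.5898,-.1466,.1765],[.316,1.824,.999,.4942,-.3704,.086],[.137,1.845,1.16,.5856,.0069,.1821],[.129,2.053,.959,.4193,-.3144,.0848],[-.007,1.985,1.152,.421,-.3168,.1881],[.18,1.797,1.166,.5825,.1642,.1815],[.229,1.936,.976,.4842,-.3052,.0847]])
r=np.hypot(D[:,3],D[:,4]); z=D[:,5]
def f(p):
    r0,a2,a3,h,dl,L=p
    a=D[:,0];b=a+D[:,1];c=b+D[:,2]
    return np.r_[r0+a2*np.sin(a)+a3*np.sin(b+dl)+L*np.sin(c)-r, h+a2*np.cos(a)+a3*np.cos(b+dl)-z, 0.01*(dl)]
s=least_squares(f,[0,.45,.45,.2,0,.2]); print(s.x.round(4),np.abs(s.fun).max())
E
python3 kin.py
```

```text
[ 0.0093  0.4371  0.5717 -0.0067  0.0301  0.2463] 0.00036829214714168
```

```bash
cat >> kin.py <<'E'
r0,a2,a3,h,dl,L=s.x
H=h+L
def ik(r,z,al,L=L):
    wr=r-L*np.sin(al)-r0; wz=z+L*np.cos(al)-H
    d=np.hypot(wr,wz)
    c=(d*d-a2*a2-a3*a3)/(2*a2*a3)
    if abs(c)>1: return None
    g=np.arccos(c) # q3+dl
    q2=np.arctan2(wr,wz)-np.arctan2(a3*np.sin(g),a2+a3*np.cos(g))
    q3=g-dl
    return np.round([q2,q3,np.pi-al-q2-q3],2)
if __name__=='__main__':
  for r in (.44,.46,.48):
    print(r,[(a,ik(r,.018,np.radians(a))) for a in (0,20,30,35,40,45)])
  for r in (.59,.62): print(r,[(a,ik(r,.05,np.radians(-a))) for a in (30,45,60,70)])
E
python3 kin.py
```

```text
[ 0.0093  0.4371  0.5717 -0.0067  0.0301  0.2463] 0.00036829214714168
0.44 [(0, array([0.08, 2.27, 0.8 ])), (20, array([-0.08,  2.46,  0.41])), (30, array([-0.13,  2.55,  0.19])), (35, array([-0.14,  2.59,  0.08])), (40, array([-0.13,  2.63, -0.05])), (45, array([-0.12,  2.66, -0.19]))]
0.46 [(0, array([0.12, 2.22, 0.8 ])), (20, array([-0.03,  2.42,  0.41])), (30, array([-0.07,  2.5 ,  0.19])), (35, array([-0.08,  2.55,  0.07])), (40, array([-0.08,  2.58, -0.06])), (45, array([-0.06,  2.61, -0.19]))]
0.48 [(0, array([0.16, 2.17, 0.81])), (20, array([0.02, 2.37, 0.41])), (30, array([-0.03,  2.46,  0.18])), (35, array([-0.03,  2.5 ,  0.06])), (40, array([-0.03,  2.54, -0.06])), (45, array([-0.02,  2.57, -0.2 ]))]
0.59 [(30, array([0.59, 1.58, 1.49])), (45, array([0.74, 1.44, 1.75])), (60, array([0.88, 1.3 , 2.  ])), (70, array([0.97, 1.23, 2.16]))]
0.62 [(30, array([0.65, 1.5 , 1.52])), (45, array([0.8 , 1.34, 1.79])), (60, array([0.94, 1.2 , 2.05])), (70, array([1.03, 1.12, 2.21]))]
```

Forward tilts of 45° aren't reachable at the fallen caddies, because joints 3 and 5 hit their limits. So I'll pick each one up tool-down, turn it so its mouth points sideways, and regrasp it with the tool leaned 45°. Then I'll roll it 90° upright.

>>> jog_arm:
  commands: "0.04 0.04 0 0 0 -0.17;0.07 0.09 0 0 0 -0.34;0.09 0.14 0 0 0 -0.51;0.1 0.2 0 0 0 -0.68;0.1 0.26 0 0 0 -0.86;0.09 0.31 0 0 0 -1.03;0.08 0.36 0 0 0 -1.2;0.06 0.41 0 0 0 -1.372;0.049 0.438 0 0 0 -1.372;0.049 0.438 0 0 0 -1.372;0.049 0.438 0 0 0 -1.372;0.049 0.438 0 0 0 -1.372"
  gripper: 75

```text
time: 26.62
eef_pos: [0.468, 0.1226, 0.1817]
tcp_rot: [0.993, 0.12, -0.001, 0.0]
contact_force: [0.2, -0.5, 0.4]
opening: 0.748
```

```bash
cat >> h.py <<'E'
def near(name,zlo=0.038,zhi=0.05,R=0.07):
    s=tool(); d=shot('wrist',name); X=cloud(d)
    D=np.hypot(X[...,0]-s['eef_pos'][0],X[...,1]-s['eef_pos'][1])
    m=(D<R)&(X[...,2]>zlo)&(X[...,2]<zhi)
    print(rect(X[m]),X[m].mean(0),m.sum())
E
python3 - <<'E'
from h import *
near('w13')
E
```

```text
t 26.62 tcp [0.468  0.1226 0.1817] z [-0.001 -0.    -1.   ] jaw -76.2 q [ 0.046 -0.095  2.082 -0.     1.156  1.376] F [ 0.2 -0.5  0.4] op 0.748
(array([466.4, 124. ]), array([78.2, 44.1]), 13.2) [0.46837759 0.12440205 0.04399713] 5613
```

View pics/w13.png

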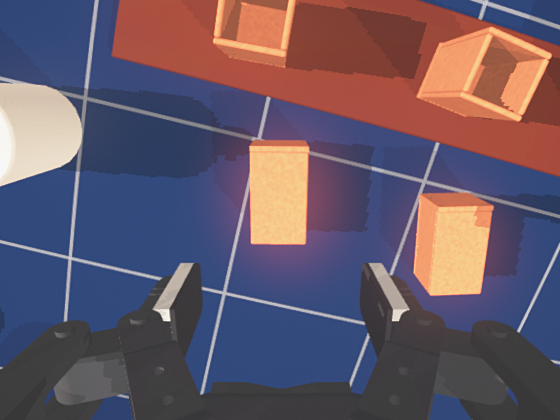

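Caddy's top face at pixel (279,195), base end away from the robot. It measures (0.466,0.124), 78×44 mm, yaw 13°.

>>> jog_arm:
  commands: "-0.001 0 -0.06 0 0 0;-0.001 0 -0.12 0 0 0;-0.001 0 -0.155 0 0 0;-0.001 0 -0.167 0 0 0;-0.001 0 -0.167 0 0 0;-0.001 0 -0.167 0 0 0"

```text
time: 27.42
eef_pos: [0.4687, 0.1235, 0.0172]
tcp_rot: [0.993, 0.121, 0.002, 0.0]
contact_force: [-0.1, 0.5, 0.1]
opening: 0.751
```

>>> jog_arm:
  commands: "0 0 0 0 0 0;0 0 0 0 0 0;0 0 0 0 0 0;0 0 0 0 0 0;0 0 0.015 0 0 0;0 0 0.02 0 0 0.1;0 0 0.02 0 0 0.28;0 0.005 0.02 0 0 0.46;0 0.01 0.02 0 0 0.64;0 0.015 0.02 0 0 0.82;0 0.02 0.02 0 0 1.0;0 0.02 0.02 0 0 1.18;0 0.02 0.02 0 0 1.34;0 0.02 0.02 0 0 1.34;0 0.02 0.01 0 0 1.34;0 0.02 0.001 0 0 1.34;0 0.02 0.0 0 0 1.34;0 0.02 0.0 0 0 1.34"
  gripper: 0
  grip_force: 40

```text
time: 29.68
eef_pos: [0.4669, 0.1435, 0.0169]
tcp_rot: [0.703, 0.711, -0.001, -0.001]
contact_force: [-7.3, -2.1, 15.2]
opening: 0.508
```

>>> jog_arm:
  commands: "0 0 0 0 0 0;0 0 0 0 0 0;0 0 0.05 0 0 0;0 0 0.1 0 0 0;0 0 0.12 0 0 0;0 0 0.12 0 0 0"
  gripper: 75

```text
time: 30.42
eef_pos: [0.4681, 0.1437, 0.1369]
tcp_rot: [0.703, 0.711, 0.002, 0.001]
contact_force: [-0.0, 0.2, -0.3]
opening: 0.749
```

```bash
python3 - <<'E'
from h import *
near('w14'); shot('scene','s14')
E
```

```text
t 30.43 tcp [0.4681 0.1437 0.1369] z [ 0.004  0.    -1.   ] jaw 0.7 q [ 0.09  -0.027  2.106  0.     1.058  0.079] F [-0.   0.2 -0.3] op 0.749
(array([466.8, 141.7]), array([44.2, 77.9]), 0.3) [0.46673257 0.14390038 0.04401522] 7610
```

View pics/w14.png

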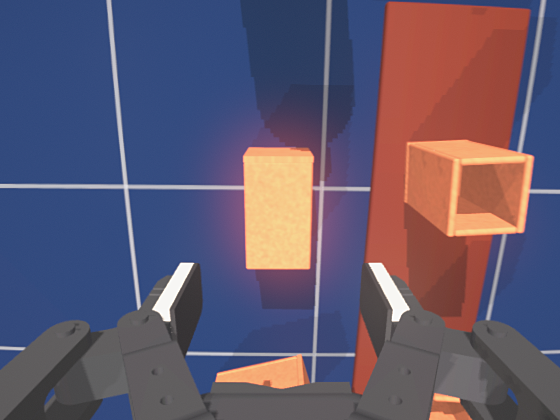

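View pics/s14.png

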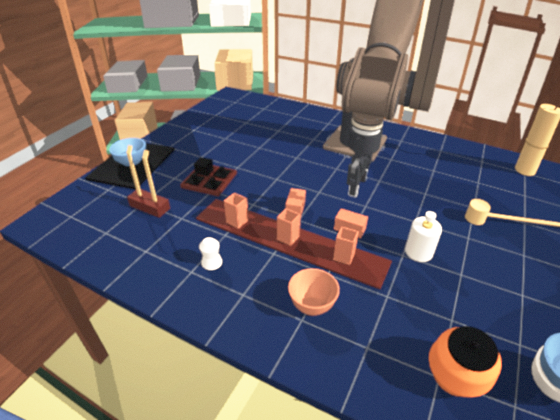

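The caddy now lies along y with its base at the far end: top face at pixel (279,209), centre (0.467,0.142), mouth towards −y. Leaning the tool 45°.

>>> jog_arm:
  commands: "0 0.006 0 0.16 0 0;0 0.006 0 0.32 0 0;0 0.006 0 0.48 0 0;0 0.006 0 0.64 0 0;0 0.006 0 0.785 0 0;0 0.006 0 0.785 0 0;0 0.006 0 0.785 0 0;0 0.006 0 0.785 0 0"

```text
time: 31.52
eef_pos: [0.4668, 0.1502, 0.1356]
tcp_rot: [0.649, 0.658, 0.272, -0.268]
contact_force: [0.3, 0.6, -0.4]
opening: 0.747
```

```bash
python3 - <<'E'
from h import *
tool(); shot('scene','s15')
E
```

```text
t 31.52 tcp [0.4668 0.1502 0.1356] z [-0.     0.706 -0.708] jaw 0.6 q [-0.273  0.045  2.194  0.789  1.278 -0.673] F [ 0.3  0.6 -0.4] op 0.747
```

View pics/s15.png

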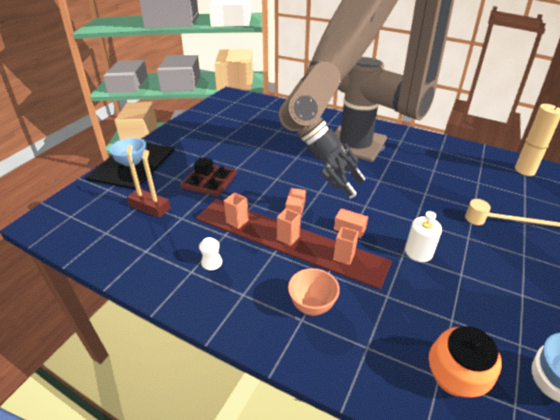

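>>> jog_arm:
  commands: "0 0 -0.05 0 0 0;0 0 -0.09 0 0 0;0 0 -0.11 0 0 0;0 0 -0.117 0 0 0;0 0 -0.117 0 0 0;0 0 -0.117 0 0 0"

```text
time: 32.33
eef_pos: [0.4678, 0.1495, 0.0194]
tcp_rot: [0.649, 0.658, 0.273, -0.268]
contact_force: [-0.5, 0.8, -0.5]
opening: 0.751
```

```bash
python3 - <<'E'
from h import *
tool(); shot('wrist','w16')
E
```

```text
t 32.33 tcp [0.4678 0.1495 0.0194] z [ 0.001  0.706 -0.708] jaw 0.5 q [-0.274  0.292  2.201  0.866  1.105 -0.877] F [-0.5  0.8 -0.5] op 0.751
```

View pics/w16.png

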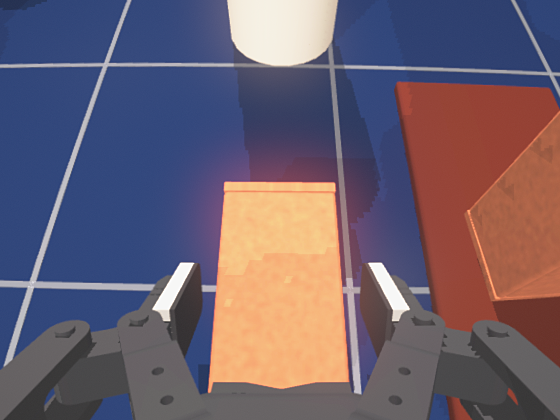

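The jaws straddle the caddy evenly at pixels (178,300) and (390,300). Gripping and lifting.

>>> jog_arm:
  commands: "0 0 0 0 0 0;0 0 0 0 0 0;0 0 0 0 0 0;0 0 0 0 0 0;0 0 0.04 0 0 0;0 0 0.08 0 0 0;0 0 0.12 0 0 0;0 0 0.14 0 0 0;0 0 0.14 0 0 0"
  gripper: 0
  grip_force: 60

```text
time: 33.5
eef_pos: [0.4674, 0.1493, 0.1588]
tcp_rot: [0.649, 0.658, 0.272, -0.267]
contact_force: [0.5, -0.2, -2.0]
opening: 0.508
```

```bash
python3 - <<'E'
from h import *
tool(); shot('scene','s17')
E
```

```text
t 33.5 tcp [0.4674 0.1493 0.1588] z [ 0.002  0.706 -0.708] jaw 0.5 q [-0.274  0.003  2.184  0.78   1.313 -0.638] F [ 0.5 -0.2 -2. ] op 0.508
```

View pics/s17.png

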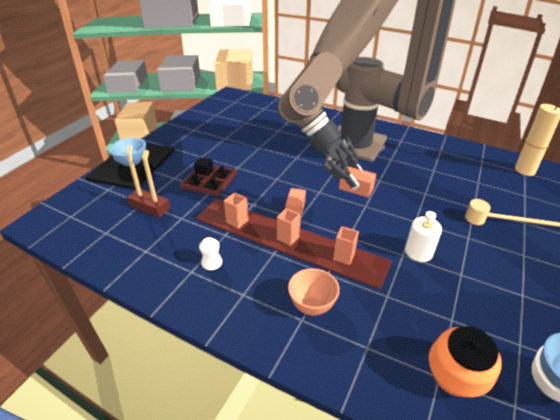

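Held horizontally (opening 0.508, about 43 mm). Rolling it upright above the left end of the lane.

>>> jog_arm:
  commands: "0 0 0.04 -0.17 0 0;0.01 0.01 0.05 -0.34 0 0;0.02 0.02 0.05 -0.52 0 0;0.04 0.03 0.05 -0.7 0 0;0.06 0.04 0.05 -0.87 0 0;0.08 0.05 0.05 -1.05 0 0;0.1 0.06 0.05 -1.22 0 0;0.119 0.07 0.05 -1.4 0 0;0.119 0.081 0.05 -1.571 0 0;0.119 0.081 0.05 -1.571 0 0;0.119 0.081 0.05 -1.571 0 0;0.119 0.081 0.02 -1.571 0 0;0.119 0.081 -0.02 -1.571 0 0;0.119 0.081 -0.04 -1.571 0 0;0.119 0.081 -0.04 -1.571 0 0;0.119 0.081 -0.04 -1.571 0 0"

```text
time: 35.55
eef_pos: [0.5867, 0.2306, 0.1198]
tcp_rot: [0.65, 0.657, -0.271, 0.27]
contact_force: [0.4, -0.7, -2.3]
opening: 0.51
```

```bash
python3 - <<'E'
from h import *
tool(); d=shot('scene','s18'); X=cloud(d)
m=(X[...,0]>.55)&(X[...,0]<.63)&(X[...,1]>.195)&(X[...,1]<.275)&(X[...,2]>.02)
for c,b,P in masks('scene','caddy4',X,.3):
    print(round(c,2),b,np.median(P,0).round(3),P.min(0).round(3),np.percentile(P[:,2],[2,98]).round(4))
shot('top','t18')
E
```

```text
t 35.55 tcp [0.5867 0.2306 0.1198] z [ 0.001 -0.707 -0.707] jaw 0.5 q [ 0.465  0.552  1.578 -0.69   1.463  0.694] F [ 0.4 -0.7 -2.3] op 0.51
0.93 [288. 227.  24.  37.] [0.603 0.011 0.061] [ 0.477 -0.064  0.001] [0.0102 0.0883]
0.89 [298. 203.  20.  26.] [ 0.469 -0.025  0.045] [ 0.414 -0.06  -0.001] [0.0042 0.0478]
0.79 [376. 233.  31.  44.] [0.607 0.229 0.146] [ 0.488  0.211 -0.002] [0.09   0.1685]
0.68 [236. 211.  27.  34.] [ 0.606 -0.14   0.06 ] [ 0.57  -0.172  0.008] [0.0114 0.0881]
0.6 [346. 245.  24.  41.] [0.602 0.167 0.063] [0.464 0.121 0.001] [0.0141 0.088 ]
```

View pics/s18.png

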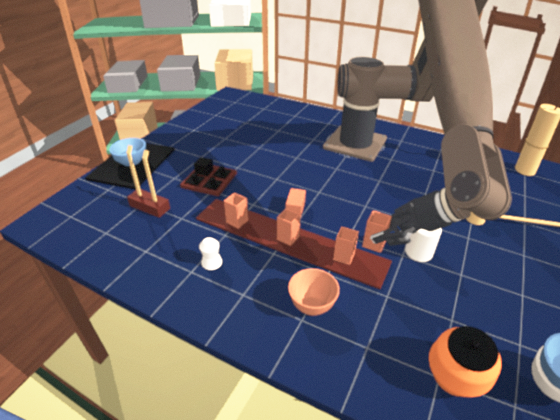

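View pics/t18.png

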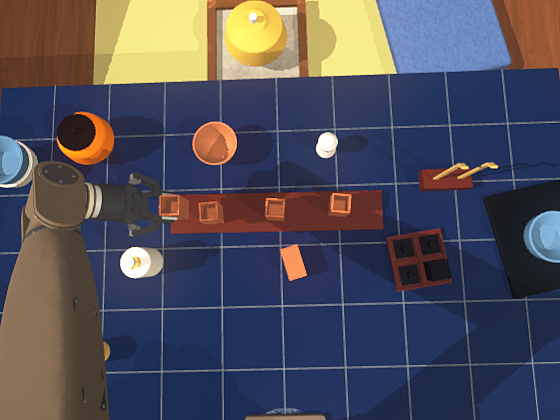

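The caddy is upright with its mouth up, at scene pixel (376,231). Measuring its position before I lower it.

```bash
python3 - <<'E'
from h import *
for cam in ['top','scene']:
    d=shot(cam); X=cloud(d)
    for c,b,P in masks(cam,'caddy4',X,.2):
        if abs(np.median(P[:,1])-.235)<.03 and np.median(P[:,2])>.08:
            z=P[:,2]; hi=P[(z>.158)&(z<.175)]
            print(cam,c,b,np.percentile(z,[1,2,5,95,98,99]).round(4),rect(hi),hi.mean(0).round(4),len(hi))
d=shot('wrist','w18')
E
```

```text
top 0.81 [173. 208.  26.  23.] [0.0915 0.0923 0.0932 0.1691 0.1701 0.1707] (array([587.2, 234.2]), array([44.4, 45.5]), 0.4) [0.5871 0.2334 0.1661] 201
```

View pics/w18.png

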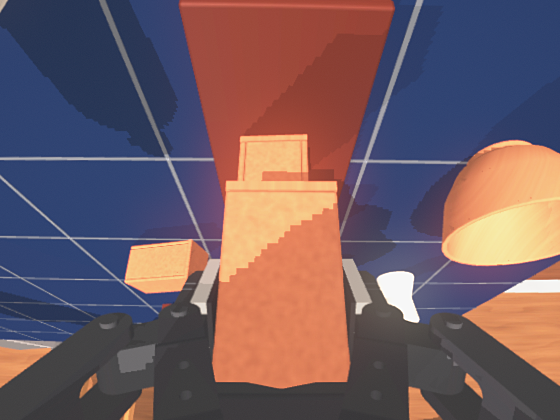

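>>> jog_arm:
  commands: "0 0 -0.03 0 0 0;0 0 -0.055 0 0 0;0 0 -0.07 0 0 0;0 0 -0.077 0 0 0;0 0 -0.079 0 0 0;0 0 -0.079 0 0 0;0 0 -0.079 0 0 0"

```text
time: 36.83
eef_pos: [0.5863, 0.2308, 0.04]
tcp_rot: [0.65, 0.657, -0.272, 0.269]
contact_force: [-0.0, -0.3, -1.9]
opening: 0.508
```

```bash
python3 - <<'E'
from h import *
tool()
d=shot('top','t19'); X=cloud(d)
for c,b,P in masks('top','caddy4',X,.2):
    if abs(np.median(P[:,1])-.235)<.03:
        z=P[:,2]; hi=P[z>np.percentile(z,97)-.008]
        print(c,b,np.percentile(z,[95,98,99]).round(4),rect(hi),hi.mean(0).round(4),len(hi))
E
```

```text
t 36.83 tcp [0.5863 0.2308 0.04  ] z [ 0.001 -0.707 -0.707] jaw 0.5 q [ 0.465  0.661  1.584 -0.701  1.375  0.768] F [-0.  -0.3 -1.9] op 0.508
0.55 [183. 213.  24.  21.] [0.0888 0.0899 0.0905] (array([586.8, 232.9]), array([44.1, 44. ]), 0.8) [0.5869 0.2325 0.0871] 134
```

>>> jog_arm:
  commands: "0 0 -0.001 0 0 0;0 0 -0.001 0 0 0;0 0 -0.001 0 0 0"

```text
time: 37.3
eef_pos: [0.5861, 0.2307, 0.0396]
tcp_rot: [0.649, 0.657, -0.272, 0.27]
contact_force: [-2.0, 1.3, 5.1]
opening: 0.508
```

>>> jog_arm:
  commands: "0 0 0 0 0 0;0 0 0 0 0 0;0 0 0 0 0 0;0 0 0 0 0 0"
  gripper: 75

```text
time: 37.8
eef_pos: [0.5858, 0.2304, 0.038]
tcp_rot: [0.649, 0.657, -0.273, 0.269]
contact_force: [0.3, -0.2, 1.0]
opening: 0.747
```

>>> jog_arm:
  commands: "0 0.015 0.015 0 0 0;0 0.05 0.05 0 0 0;0 0.08 0.08 0 0 0;0 0.08 0.12 0 0 0;0 0.08 0.12 0 0 0"

```text
time: 38.42
eef_pos: [0.5879, 0.3133, 0.1645]
tcp_rot: [0.651, 0.657, -0.268, 0.271]
contact_force: [-0.2, 0.3, -0.7]
opening: 0.754
```

```bash
python3 - <<'E'
from h import *
tool()
d=shot('scene','s20'); X=cloud(d)
for cam in ['scene','top']:
  d=shot(cam); X=cloud(d)
  for c,b,P in masks(cam,'caddy4',X,.3):
    z=P[:,2]; hi=P[z>np.percentile(z,97)-.004]
    print(cam,round(c,2),b,np.percentile(z,[5,95,98]).round(4),rect(hi),hi.mean(0).round(4),len(hi))
E
```

```text
t 38.42 tcp [0.5879 0.3133 0.1645] z [ 0.008 -0.704 -0.71 ] jaw 0.6 q [ 0.563  0.596  1.421 -0.643  1.598  0.695] F [-0.2  0.3 -0.7] op 0.754
scene 0.94 [287. 226.  23.  35.] [0.0138 0.0871 0.088 ] (array([587.1,   7.9]), array([45.3, 48.2]), 81.9) [0.5874 0.0082 0.0864] 106
scene 0.82 [296. 202.  22.  29.] [0.022  0.0476 0.0481] (array([459.4, -31.7]), array([80.5, 43.8]), 15.5) [ 0.4597 -0.0314  0.0458] 235
scene 0.79 [372. 257.  29.  43.] [0.0101 0.0867 0.0875] (array([586.7, 232.8]), array([42.9, 46. ]), 89.6) [0.5886 0.2323 0.0861] 102
scene 0.74 [235. 211.  23.  34.] [0.0159 0.0871 0.0882] (array([ 593.4, -147.2]), array([44.9, 46.9]), 84.3) [ 0.5939 -0.1471  0.0865] 83
scene 0.68 [345. 244.  28.  41.] [0.0145 0.0871 0.0878] (array([583.4, 165.2]), array([45.5, 45.7]), 89.3) [0.5856 0.1651 0.0862] 103
top 0.95 [209. 214.  27.  24.] [0.012  0.0883 0.0893] (array([582.5, 166. ]), array([43.9, 44.6]), 2.9) [0.5838 0.1652 0.0873] 106
top 0.91 [340. 205.  24.  19.] [0.0114 0.0881 0.089 ] (array([ 592.3, -146.2]), array([43.9, 43.8]), 83.3) [ 0.5906 -0.146   0.0871] 108
top 0.81 [275. 210.  23.  24.] [0.0114 0.0881 0.0893] (array([585.6,   9.6]), array([43.4, 44. ]), 84.1) [0.5845 0.0091 0.0872] 98
top 0.69 [293. 262.  27.  31.] [0.0426 0.0478 0.0486] (array([458.9, -30.3]), array([74. , 42.8]), 16.8) [ 0.4587 -0.0301  0.046 ] 376
top 0.67 [182. 212.  21.  19.] [0.0133 0.0883 0.0891] (array([585.4, 233.3]), array([43.1, 42.9]), 89.7) [0.5859 0.2343 0.0872] 103
```

View pics/s20.png

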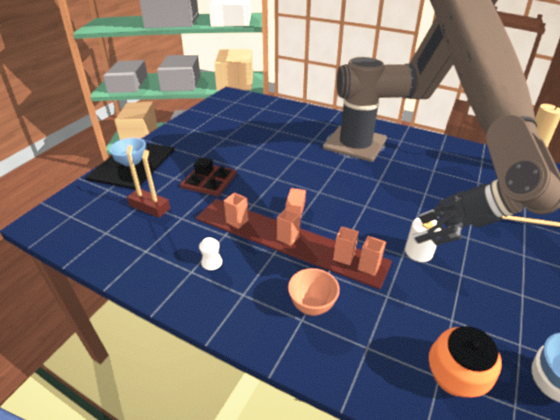

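The first fallen caddy stands on the board at (0.586,0.233), rim level with the others (scene pixel (372,257)). Now the second one.

>>> jog_arm:
  commands: "0 0 0.03 0.1 0 0;0 -0.03 0.05 0.27 0 0;0 -0.08 0.05 0.44 0 0;0 -0.14 0.05 0.62 0 0;-0.02 -0.2 0.05 0.785 0 0;-0.04 -0.25 0.05 0.785 0 0;-0.07 -0.3 0.05 0.785 0 0;-0.1 -0.33 0.03 0.785 0 0;-0.127 -0.342 0.022 0.785 0 0;-0.127 -0.342 0.022 0.785 0 0;-0.127 -0.342 0.022 0.785 0 0"

```text
time: 40.05
eef_pos: [0.4594, -0.0314, 0.1804]
tcp_rot: [0.703, 0.711, -0.0, 0.0]
contact_force: [-0.6, -0.9, 0.5]
opening: 0.75
```

>>> jog_arm:
  commands: "0 0 0 0 0 -0.18;0 0 0 0 0 -0.36;0 0 0 0 0 -0.54;0 0 0 0 0 -0.72;0 0 0 0 0 -0.9;0 0 0 0 0 -1.08;0 0 0 0 0 -1.25;0 0 0 0 0 -1.3;0 0 0 0 0 -1.3;0 0 0 0 0 -1.3"

```text
time: 41.3
eef_pos: [0.4594, -0.0311, 0.1805]
tcp_rot: [0.99, 0.142, -0.0, 0.0]
contact_force: [-0.3, 0.1, 0.1]
opening: 0.753
```

```bash
python3 - <<'E'
from h import *
near('w21')
E
```

```text
t 41.3 tcp [ 0.4594 -0.0311  0.1805] z [-0.001 -0.    -1.   ] jaw -73.7 q [-2.880e-01 -1.510e-01  2.135e+00 -1.000e-03  1.159e+00  9.980e-01] F [-0.3  0.1  0.1] op 0.753
(array([457., -31.]), array([78.2, 44. ]), 15.1) [ 0.45867376 -0.030377    0.04399191] 5642
```

View pics/w21.png

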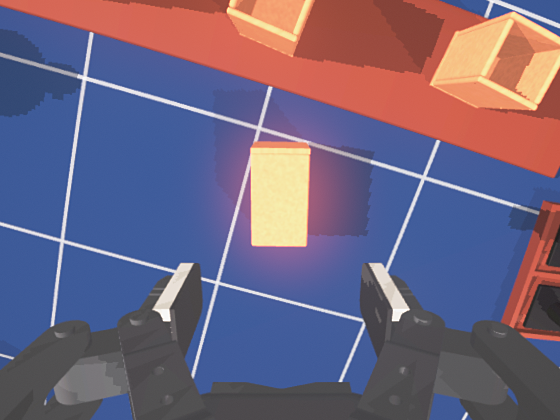

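The caddy lies at pixel (279,195), measuring (0.457,-0.031), yaw 15°. I'll do the same as for the first.

>>> jog_arm:
  commands: "-0.001 0 -0.06 0 0 0;-0.001 0 -0.12 0 0 0;-0.001 0 -0.155 0 0 0;-0.001 0 -0.165 0 0 0;-0.001 0 -0.165 0 0 0;-0.001 0 -0.165 0 0 0"

```text
time: 42.1
eef_pos: [0.4596, -0.0319, 0.0172]
tcp_rot: [0.99, 0.141, 0.001, 0.001]
contact_force: [0.0, 0.6, 0.5]
opening: 0.75
```

>>> jog_arm:
  commands: "0 0 0 0 0 0;0 0 0 0 0 0;0 0 0 0 0 0;0 0 0 0 0 0;0 0 0.015 0 0 0;0 0 0.02 0 0 0.1;0 0.01 0.02 0 0 0.28;0 0.02 0.02 0 0 0.46;0 0.03 0.02 0 0 0.64;0 0.04 0.02 0 0 0.82;0 0.05 0.02 0 0 1.0;0 0.06 0.02 0 0 1.18;0 0.06 0.02 0 0 1.29;0 0.06 0.02 0 0 1.29;0 0.06 0.01 0 0 1.29;0 0.06 0.002 0 0 1.29;0 0.06 0.001 0 0 1.29;0 0.06 0.001 0 0 1.29"
  gripper: 0
  grip_force: 40

```text
time: 44.35
eef_pos: [0.4576, 0.0284, 0.0169]
tcp_rot: [0.707, 0.708, -0.001, -0.001]
contact_force: [-4.4, 0.3, 9.1]
opening: 0.512
```

>>> jog_arm:
  commands: "0 0 0 0 0 0;0 0 0 0 0 0;0 0 0.05 0 0 0;0 0 0.1 0 0 0;0 0 0.12 0 0 0;0 0 0.12 0 0 0"
  gripper: 75

```text
time: 45.1
eef_pos: [0.4592, 0.0284, 0.138]
tcp_rot: [0.706, 0.708, 0.001, 0.002]
contact_force: [0.3, -0.2, -0.6]
opening: 0.752
```

```bash
python3 - <<'E'
from h import *
near('w22')
E
```

```text
t 45.1 tcp [0.4592 0.0284 0.138 ] z [ 0.004 -0.002 -1.   ] jaw 0.1 q [-1.590e-01 -1.000e-01  2.173e+00 -1.000e-03  1.064e+00 -1.600e-01] F [ 0.3 -0.2 -0.6] op 0.752
(array([457.4,  26.6]), array([78. , 44.1]), 89.9) [0.45742295 0.02875096 0.04401972] 7569
```

View pics/w22.png

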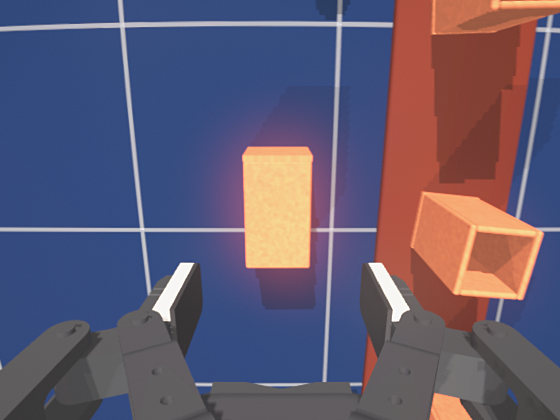

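It now lies along y at pixel (278,209), centre (0.457,0.027), mouth towards −y. Same leaned regrasp.

>>> jog_arm:
  commands: "0 0.006 0 0.16 0 0;0 0.006 0 0.32 0 0;0 0.006 0 0.48 0 0;0 0.006 0 0.64 0 0;0 0.006 0 0.785 0 0;0 0.006 0 0.785 0 0;0 0.006 0 0.785 0 0;0 0.006 -0.05 0.785 0 0;0 0.006 -0.09 0.785 0 0;0 0.006 -0.11 0.785 0 0;0 0.006 -0.118 0.785 0 0;0 0.006 -0.118 0.785 0 0;0 0.006 -0.118 0.785 0 0"

```text
time: 46.78
eef_pos: [0.4587, 0.0344, 0.0193]
tcp_rot: [0.653, 0.655, 0.271, -0.269]
contact_force: [0.2, 0.1, 0.1]
opening: 0.75
```

```bash
python3 - <<'E'
from h import *
tool(); shot('wrist','w23')
E
```

```text
t 46.77 tcp [0.4587 0.0344 0.0193] z [ 0.001  0.705 -0.709] jaw 0.1 q [-0.511  0.311  2.173  0.718  1.212 -0.97 ] F [0.2 0.1 0.1] op 0.75
```

View pics/w23.png

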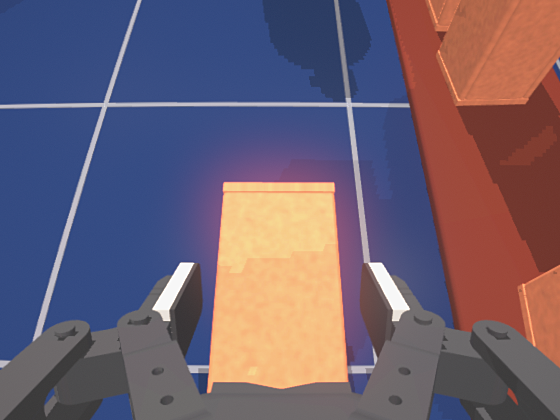

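The jaws straddle it as before. Gripping, lifting and rolling upright in place, high up.

>>> jog_arm:
  commands: "0 0 0 0 0 0;0 0 0 0 0 0;0 0 0 0 0 0;0 0 0 0 0 0;0 0 0.04 0 0 0;0 0 0.08 0 0 0;0 0 0.13 0 0 0;0 0 0.18 0 0 0;0 0 0.19 0 0 0"
  gripper: 0
  grip_force: 60

```text
time: 47.95
eef_pos: [0.4591, 0.0339, 0.2108]
tcp_rot: [0.653, 0.655, 0.271, -0.267]
contact_force: [0.2, 0.4, -2.6]
opening: 0.506
```

>>> jog_arm:
  commands: "0 0 0 -0.17 0 0;0.01 0 0 -0.34 0 0;0.02 0 0 -0.52 0 0;0.03 0 0 -0.7 0 0;0.04 0 0 -0.87 0 0;0.05 0 0 -1.05 0 0;0.06 0 0 -1.22 0 0;0.07 0 0 -1.4 0 0;0.08 0 0 -1.571 0 0;0.08 0 0 -1.571 0 0;0.08 0 0 -1.571 0 0"

```text
time: 49.32
eef_pos: [0.5371, 0.0344, 0.2068]
tcp_rot: [0.652, 0.654, -0.272, 0.269]
contact_force: [0.1, -0.4, -1.4]
opening: 0.504
```

```bash
python3 - <<'E'
from h import *
tool(); shot('scene','s24')
E
```

```text
t 49.33 tcp [0.5371 0.0344 0.2068] z [-0.002 -0.707 -0.707] jaw 0.1 q [ 0.198  0.174  1.899 -0.789  1.352  0.489] F [ 0.1 -0.4 -1.4] op 0.504
```

View pics/s24.png

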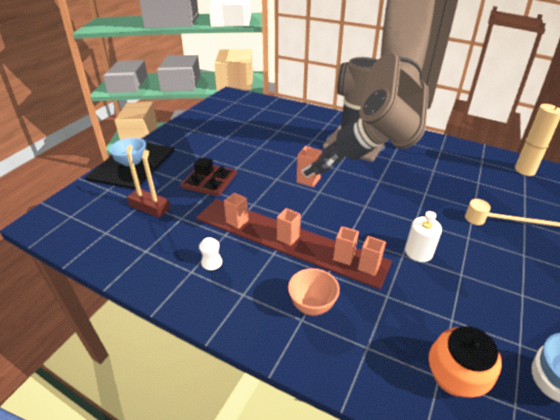

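The caddy is upright in the grip at scene pixel (309,167). Yawing so the wrist leans outward, then moving to the gap at y≈−0.069.

>>> jog_arm:
  commands: "0 0 0 0 0 -0.17;0.005 -0.01 0 0 0 -0.34;0.01 -0.02 0 0 0 -0.52;0.015 -0.03 0 0 0 -0.7;0.02 -0.04 0 0 0 -0.87;0.025 -0.06 0 0 0 -1.05;0.03 -0.08 0 0 0 -1.22;0.04 -0.1 0 0 0 -1.4;0.045 -0.104 0 0 0 -1.571;0.045 -0.104 0 0 0 -1.571;0.045 -0.104 0 0 0 -1.571;0.045 -0.104 0 0 0 -1.571;0.045 -0.104 -0.05 0 0 -1.571;0.045 -0.104 -0.07 0 0 -1.571;0.045 -0.104 -0.07 0 0 -1.571"

```text
time: 51.25
eef_pos: [0.5814, -0.0685, 0.1364]
tcp_rot: [0.923, 0.002, -0.386, -0.001]
contact_force: [0.6, -0.4, -1.9]
opening: 0.508
```

```bash
python3 - <<'E'
from h import *
tool()
for cam in ['top','scene']:
    d=shot(cam,cam[0]+'25'); X=cloud(d)
    for c,b,P in masks(cam,'caddy4',X,.2):
        if abs(np.median(P[:,1])+.069)<.04:
            z=P[:,2]; hi=P[z>np.percentile(z,97)-.006]
            print(cam,c,b,np.percentile(z,[1,2,5,95,98,99]).round(4),rect(hi),hi.mean(0).round(4),len(hi))
E
```

```text
t 51.25 tcp [ 0.5814 -0.0685  0.1364] z [-0.712 -0.    -0.702] jaw -89.8 q [-0.223  0.627  1.434 -0.165  1.857  1.362] F [ 0.6 -0.4 -1.9] op 0.508
scene 0.87 [263. 189.  23.  39.] [0.0012 0.1095 0.1118 0.1873 0.1883 0.2062] (array([608.3, -53.4]), array([105.3,  40.8]), 25.2) [ 0.5811 -0.0637  0.1876] 79
```

View pics/s25.png

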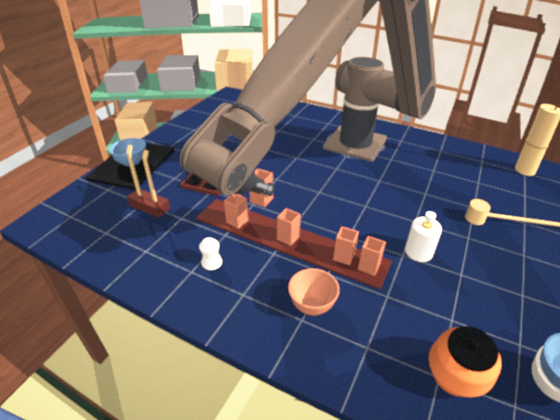

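View pics/t25.png

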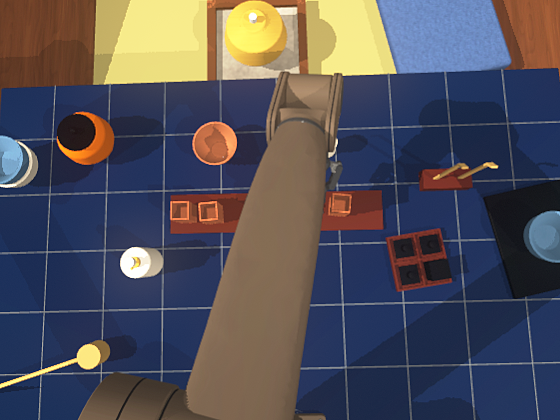

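The held caddy is upright at scene pixel (263,189), rim about 0.186, so its base is about 0.108. Checking its x/y before lowering.

```bash
python3 - <<'E'
from h import *
d=shot('scene'); X=cloud(d)
m=(X[...,2]>.178)&(X[...,2]<.192)&(abs(X[...,1]+.069)<.028)&(X[...,0]>.55)&(X[...,0]<.62)
ys,xs=np.where(m); print(m.sum(),xs.min(),xs.max(),ys.min(),ys.max(),rect(X[m]),X[m].mean(0))
d=shot('wrist','w26'); X=cloud(d)
E
```

```text
105 254 271 168 182 (array([578.3, -63.2]), array([57.1, 31.9]), 57.3) [ 0.57566717 -0.06635996  0.18442512]
```

View pics/w26.png

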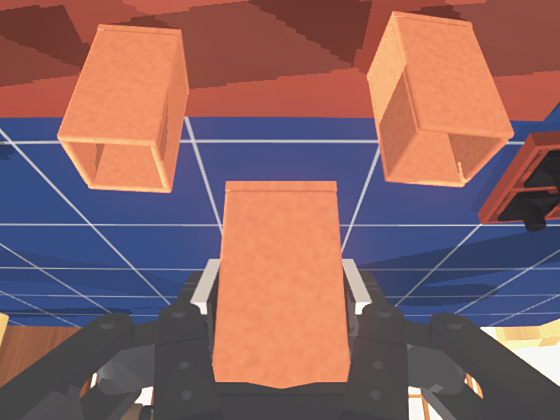

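The wrist view shows the held caddy seated as in the first grasp, with its two neighbours clear on either side at (125,110) and (440,100). Lowering it between them.

>>> jog_arm:
  commands: "0.001 0 -0.03 0 0 0;0.002 0 -0.06 0 0 0;0.002 0 -0.08 0 0 0;0.002 0 -0.09 0 0 0;0.002 0 -0.097 0 0 0;0.002 0 -0.097 0 0 0;0.002 0 -0.097 0 0 0"

```text
time: 52.42
eef_pos: [0.5854, -0.0696, 0.0422]
tcp_rot: [0.924, 0.001, -0.383, -0.0]
contact_force: [-0.5, -0.1, -2.0]
opening: 0.506
```

```bash
python3 - <<'E'
from h import *
tool()
d=shot('scene','s27'); X=cloud(d)
for c,b,P in masks('scene','caddy4',X,.2):
    z=P[:,2]; hi=P[z>np.percentile(z,97)-.006]
    print(c,b,np.percentile(z,[5,95,98]).round(4),rect(hi),hi.mean(0).round(4),len(hi))
E
```

```text
t 52.42 tcp [ 0.5854 -0.0696  0.0422] z [-0.707 -0.    -0.707] jaw -89.9 q [-0.223  0.749  1.434 -0.159  1.729  1.385] F [-0.5 -0.1 -2. ] op 0.506
0.93 [370. 257.  30.  44.] [0.0141 0.0867 0.0875] (array([586.9, 232.9]), array([42.6, 46.6]), 89.1) [0.5888 0.2329 0.0853] 128
0.69 [288. 227.  23.  36.] [0.0159 0.0869 0.0881] (array([587.6,   8.1]), array([45.1, 44.6]), 86.8) [0.5894 0.0096 0.0856] 115
0.68 [345. 244.  26.  46.] [0.0112 0.0869 0.0876] (array([583.1, 165.5]), array([46.8, 45.2]), 5.6) [0.5838 0.1653 0.0855] 136
0.66 [422. 236.  37.  52.] [0.0078 0.1225 0.1292] (array([469.8, 332.8]), array([24.1, 20.5]), 30.8) [0.4712 0.3336 0.1283] 62
0.62 [263. 217.  21.  34.] [0.0139 0.0902 0.0908] (array([606.5, -39.9]), array([123. ,  40.1]), 45.7) [ 0.5799 -0.0634  0.089 ] 65
```

View pics/s27.png

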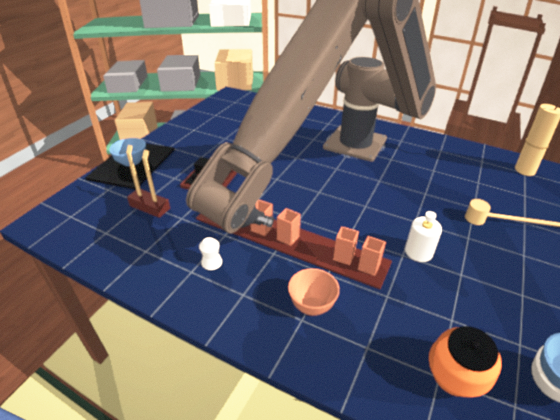

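Rim is 3 mm above where it should be and the full weight is still on the wrist. Last 3 mm, then release and back out along the tool axis.

>>> jog_arm:
  commands: "0 0 -0.001 0 0 0;0 0 -0.002 0 0 0;0 0 -0.003 0 0 0;0 0 -0.003 0 0 0;0 0 -0.003 0 0 0"

```text
time: 53.15
eef_pos: [0.585, -0.0694, 0.0395]
tcp_rot: [0.923, 0.001, -0.384, -0.0]
contact_force: [-0.5, 0.3, 5.0]
opening: 0.508
```

>>> jog_arm:
  commands: "0 0 0 0 0 0;0 0 0 0 0 0;0 0 0 0 0 0;0 0 0 0 0 0"
  gripper: 65

```text
time: 53.65
eef_pos: [0.5847, -0.0694, 0.038]
tcp_rot: [0.924, 0.001, -0.384, -0.001]
contact_force: [0.8, -0.0, 0.2]
opening: 0.651
```

>>> jog_arm:
  commands: "0.015 0 0.015 0 0 0;0.05 0 0.05 0 0 0;0.08 0 0.08 0 0 0;0.08 0 0.13 0 0 0;0.08 0 0.16 0 0 0;0.08 0 0.16 0 0 0"

```text
time: 54.4
eef_pos: [0.6663, -0.0698, 0.2019]
tcp_rot: [0.925, 0.001, -0.38, 0.0]
contact_force: [0.4, 0.1, 0.1]
opening: 0.651
```

```bash
python3 - <<'E'
from h import *
tool()
for cam in ['scene','top']:
  d=shot(cam,cam[0]+'28'); X=cloud(d)
  for c,b,P in masks(cam,'caddy4',X,.3):
    z=P[:,2]; hi=P[z>np.percentile(z,97)-.004]
    print(cam,round(c,2),b,np.percentile(z,[5,95,98]).round(4),rect(hi),hi.mean(0).round(4),len(hi))
E
```

```text
t 54.4 tcp [ 0.6663 -0.0698  0.2019] z [-0.703 -0.001 -0.711] jaw -89.9 q [-0.202  0.737  1.135 -0.16   2.035  1.353] F [0.4 0.1 0.1] op 0.651
scene 0.93 [346. 245.  27.  44.] [0.0173 0.0872 0.0879] (array([582.4, 165.2]), array([45.1, 44.6]), 3.1) [0.5839 0.1654 0.0863] 106
scene 0.86 [370. 256.  29.  44.] [0.0152 0.0866 0.0874] (array([587.7, 233.4]), array([42.4, 43.9]), 86.9) [0.5903 0.2329 0.0862] 96
scene 0.82 [289. 226.  23.  33.] [0.0174 0.0869 0.0879] (array([587. ,   8.3]), array([44.5, 47.2]), 85.3) [0.588  0.0095 0.0863] 96
scene 0.73 [264. 220.  24.  34.] [0.0098 0.0869 0.0881] (array([589.9, -70.2]), array([43.9, 46.7]), 86.8) [ 0.5903 -0.0689  0.0865] 87
scene 0.63 [238. 210.  24.  37.] [0.014  0.0875 0.0881] (array([ 594. , -148.1]), array([45.4, 45.6]), 78.9) [ 0.5953 -0.1473  0.0866] 92
top 0.89 [340. 204.  24.  26.] [0.0119 0.0882 0.0886] (array([ 592.9, -146.6]), array([43.8, 43.9]), 81.4) [ 0.592 -0.146  0.087] 98
top 0.88 [183. 212.  24.  18.] [0.0121 0.088  0.0894] (array([586.2, 232.8]), array([42.1, 43.7]), 1.1) [0.5866 0.2324 0.0871] 97
top 0.73 [211. 214.  24.  20.] [0.0119 0.0884 0.0894] (array([582.1, 165.3]), array([43.9, 42.4]), 3.6) [0.5811 0.1641 0.0873] 90
```

View pics/s28.png

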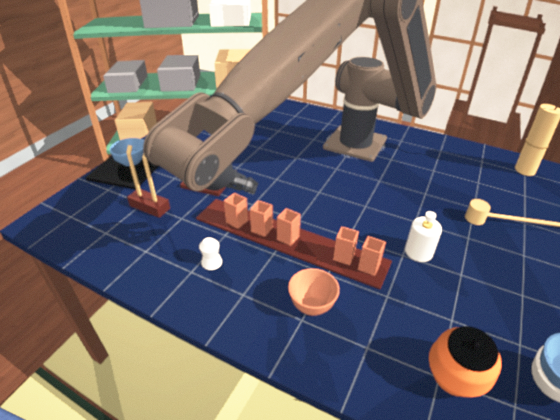

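All five caddies stand open on the board, the new one at (0.587,-0.069). Straightening the tool, closing the fingers and going over the nozzle.

>>> jog_arm:
  commands: "0 0 0.03 0 -0.17 0;-0.01 0.02 0.05 0 -0.34 0;-0.03 0.05 0.05 0 -0.52 0;-0.05 0.09 0.05 0 -0.7 0;-0.08 0.14 0.05 0 -0.785 0;-0.11 0.2 0.05 0 -0.785 0;-0.14 0.26 0.05 0 -0.785 0;-0.16 0.32 0.05 0 -0.785 0;-0.18 0.37 0.05 0 -0.785 0;-0.196 0.402 0.03 0 -0.785 0;-0.196 0.402 0.0 0 -0.785 0;-0.196 0.402 0.0 0 -0.785 0;-0.196 0.402 0.0 0 -0.785 0"
  gripper: 0

```text
time: 56.22
eef_pos: [0.4691, 0.3322, 0.1982]
tcp_rot: [1.0, 0.001, -0.001, 0.0]
contact_force: [-1.2, 0.2, -0.4]
opening: -0.002
```

```bash
python3 - <<'E'
from h import *
tool(); d=shot('wrist','w29'); X=cloud(d)
m=(X[...,2]>.12)&(X[...,2]<.133)&(np.hypot(X[...,0]-.469,X[...,1]-.334)<.03)
print('nozzle',rect(X[m]),X[m].mean(0),m.sum())
d=shot('top'); X=cloud(d)
E
```

```text
t 56.23 tcp [0.4691 0.3322 0.1982] z [-0.003 -0.    -1.   ] jaw -89.9 q [4.390e-01 9.800e-02 1.857e+00 1.000e-03 1.189e+00 2.009e+00] F [-1.2  0.2 -0.4] op -0.002
nozzle (array([465.4, 335.2]), array([23.5, 27.6]), 71.7) [0.46763409 0.33424276 0.12742813] 1302
```

View pics/w29.png

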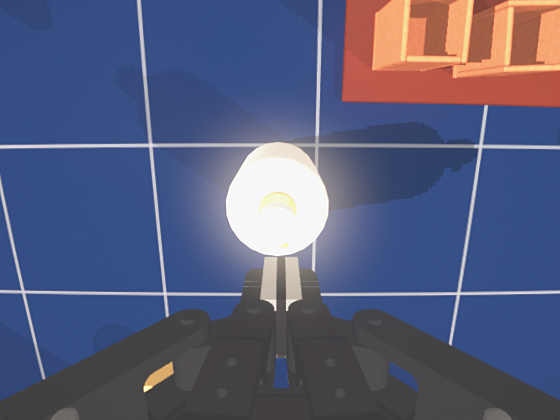

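The nozzle top is at pixel (278,210), measuring (0.468,0.334,0.128).

>>> jog_arm:
  commands: "-0.001 0.001 -0.05 0 0 0;-0.001 0.001 -0.062 0 0 0;-0.001 0.001 -0.066 0 0 0;-0.001 0.001 -0.068 0 0 0;-0.001 0.001 -0.068 0 0 0;-0.001 0.001 -0.068 0 0 0"

```text
time: 57.08
eef_pos: [0.4684, 0.3338, 0.1314]
tcp_rot: [1.0, 0.001, -0.0, -0.0]
contact_force: [0.4, 0.6, -0.1]
opening: -0.001
```

>>> jog_arm:
  commands: "0 0 -0.002 0 0 0;0 0 -0.004 0 0 0;0 0 -0.006 0 0 0;0 0 -0.006 0 0 0;0 0 -0.006 0 0 0"

```text
time: 57.7
eef_pos: [0.4681, 0.3337, 0.1247]
tcp_rot: [1.0, 0.001, -0.001, -0.0]
contact_force: [-0.5, -0.2, 3.0]
opening: -0.001
```

>>> jog_arm:
  commands: "0 0 -0.001 0 0 0;0 0 -0.002 0 0 0;0 0 -0.003 0 0 0;0 0 -0.004 0 0 0;0 0 -0.004 0 0 0;0 0 -0.004 0 0 0"

```text
time: 58.45
eef_pos: [0.4681, 0.3337, 0.1206]
tcp_rot: [1.0, 0.001, -0.001, -0.0]
contact_force: [0.4, 0.1, 5.0]
opening: 0.0
```

>>> jog_arm:
  commands: "0 0 -0.001 0 0 0;0 0 -0.001 0 0 0;0 0 -0.001 0 0 0"

```text
time: 58.82
eef_pos: [0.4681, 0.3337, 0.12]
tcp_rot: [1.0, 0.001, -0.001, -0.0]
contact_force: [-1.1, 0.4, 7.6]
opening: -0.001
```

>>> jog_arm:
  commands: "0 0 -0.0005 0 0 0;0 0 -0.001 0 0 0;0 0 -0.001 0 0 0"

```text
time: 59.2
eef_pos: [0.4681, 0.3337, 0.12]
tcp_rot: [1.0, 0.001, -0.001, -0.0]
contact_force: [-1.7, -1.4, 11.3]
opening: -0.003
```

>>> jog_arm:
  commands: "0 0 0.004 0 0 0;0 0 0.01 0 0 0;0 0 0.03 0 0 0;0 0 0.07 0 0 0;0 0 0.12 0 0 0;0 0 0.14 0 0 0;0 0 0.14 0 0 0;-0.06 0.06 0.14 0 0 0;-0.1 0.12 0.14 0 0 0;-0.1 0.12 0.14 0 0 0;-0.1 0.12 0.14 0 0 0"

```text
time: 60.58
eef_pos: [0.3653, 0.454, 0.255]
tcp_rot: [1.0, 0.003, -0.003, 0.002]
contact_force: [0.3, -0.2, -0.8]
opening: 0.001
```

```bash
python3 - <<'E'
from h import *
tool()
for cam in ['scene','top']:
  d=shot(cam,cam[0]+'30'); X=cloud(d)
  for q in ['caddy4','lid1','cap','bowl','whisk_holder','scoop_stand']:
   for c,b,P in masks(cam,q,X,.5):
    z=P[:,2]; hi=P[z>np.percentile(z,97)-.004]
    print(cam,q,round(c,2),b,np.percentile(z,[5,95,98]).round(4),rect(hi),len(hi))
  m=(X[...,2]>.115)&(X[...,2]<.135)&(np.hypot(X[...,0]-.469,X[...,1]-.334)<.03)
  print('nozzle z',np.percentile(X[m][:,2],[10,50,90]).round(4),m.sum())
E
```

```text
t 60.58 tcp [0.3653 0.454  0.255 ] z [-0.006 -0.004 -1.   ] jaw -89.7 q [7.190e-01 7.000e-02 1.780e+00 1.000e-03 1.298e+00 2.283e+00] F [ 0.3 -0.2 -0.8] op 0.001
scene caddy4 0.84 [346. 245.  25.  43.] [0.0142 0.0871 0.0879] (array([583.4, 165.3]), array([46.6, 44.5]), 3.0) 107
scene caddy4 0.81 [235. 211.  23.  34.] [0.0083 0.0871 0.0881] (array([ 593.9, -147.9]), array([44.6, 44. ]), 83.2) 88
scene caddy4 0.81 [371. 257.  32.  42.] [0.01   0.0868 0.0875] (array([587.2, 233.3]), array([42.6, 46.2]), 87.7) 99
scene caddy4 0.6 [288. 225.  24.  34.] [0.0162 0.0871 0.088 ] (array([584.9,   8. ]), array([44.4, 48.4]), 85.1) 104
scene lid1 0.7 [194. 179.  17.  12.] [0.0136 0.04   0.0406] (array([ 491.8, -369.9]), array([19.7, 13.8]), 61.2) 19
scene lid1 0.64 [221. 174.  14.  13.] [0.0162 0.04   0.0413] (array([ 422. , -316.2]), array([15.2, 14.1]), 89.6) 16
scene cap 0.69 [204. 167.  22.  18.] [0.012  0.0494 0.0504] (array([ 435.4, -376.1]), array([38.5, 46.7]), 0.8) 77
scene bowl 0.91 [313. 290.  52.  45.] [0.0054 0.0657 0.0665] (array([754. , 152.4]), array([107.1, 107.9]), 28.9) 270
sc
[... 1373 characters left out ...]
.0504 0.0509] (array([ 432.9, -377.7]), array([44.2, 47.5]), 7.3) 302
top cap 0.53 [421. 260.  66.  63.] [0.0036 0.0161 0.0171] (array([ 458.1, -341. ]), array([134.8, 136.1]), 8.1) 460
top bowl 0.74 [212. 142.  41.  51.] [0.0053 0.0667 0.0677] (array([753.4, 154.7]), array([105.3, 107.7]), 79.1) 212
top bowl 0.57 [421. 259.  65.  64.] [0.0034 0.0164 0.0179] (array([ 458.1, -340.8]), array([134.8, 135.7]), 8.1) 383
top whisk_holder 0.71 [327. 144.  22.  25.] [0.0064 0.077  0.0779] (array([ 746.2, -123.9]), array([29.2, 28.1]), 14.5) 102
top scoop_stand 0.93 [457. 177.  75.  33.] [0.014  0.1809 0.1947] (array([ 646. , -415.7]), array([67.4,  9.3]), 89.9) 50
nozzle z [0.1214 0.1291 0.1312] 115
```

View pics/s30.png

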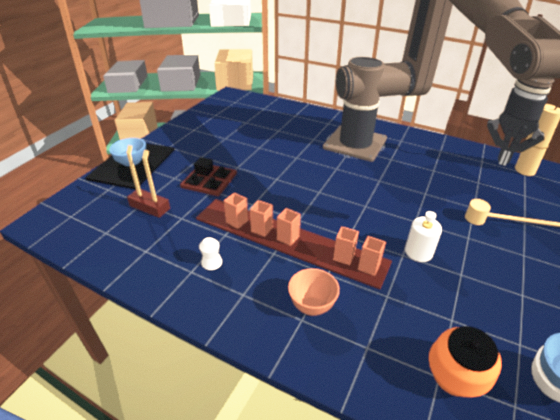

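View pics/t30.png

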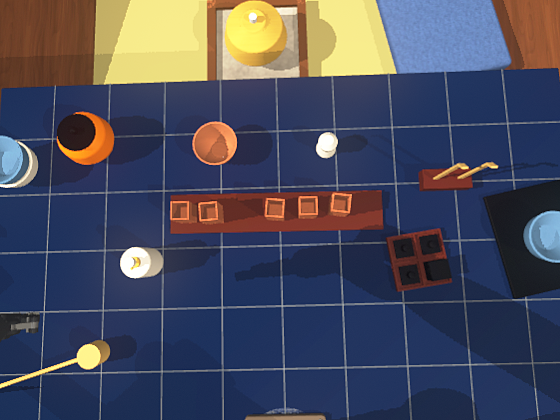

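Five open caddies stand in a row on the board (top view, pixel row about 210). The lids and cap are in the tray at (420,260), the nozzle is back up, and the robot is clear. Handing in.

```bash
python3 - <<'E'
from h import *
print(ctrl.sign_off())
E
```

```text
the job is handed in; nothing more can be done
None
```

The job is done and handed in at about 61 s of the 210 s allowed.

- **Lids and cap:** All three lids and the cap lie flat, top side up, each in its own compartment of the tray. Knob tops measured about 0.040 m and the cap top about 0.049 m. Those are 2 mm over the exact heights, which is the cameras' usual offset.
- **Caddies:** Two caddies had fallen. I turned each one sideways on the shelf, regripped it with the tool leaned 45°, rolled it upright and set it on the board at (0.586, 0.233) and (0.588, −0.069). All five rims are level at about 0.087 m, mouth up and open.
- **Nozzle:** I pressed it last. It stopped at 0.120 m, the full 8 mm of travel. The force went up to about 11 N against the bottom stop, more than the 5.5 N it needs, and then I let go. The cameras read its top at 0.128–0.129 m afterwards, so it sprang back fully.
- **Bowl, whisk holder and scoop stand:** They read within a few millimetres of their starting positions. I saw no contact with them.

In the last check, each camera missed one standing caddy, but a different one. I saw no slipped grip and no knocked caddy during the run.

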